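# Load the pot pies onto the heated shelf

### The job

Load the heated shelf: clear the spice jars that stand on it onto the bench, upright and within 25 cm of the white-capped one, and slide both covered pie dishes up the ramp onto the sunk glass, lids still on, without lifting or tipping them. Only when both dishes are up, flip the shelf's switch over to on, take the lids off by their knobs so that the crusts stay crisp, and lay them flat, knob up, side by side in the lid tray. Leave the white-capped jar and the sharpening stone alone.

Things in the scene. Friction and masses are not known exactly. Their poses are not given: they have to be found in the camera images.
- warmer: Steel heated shelf with a black glass top, fixed on the bench, 280 mm long (its x). Origin: on the bench under the centre of the glass. In its frame, mm: the loading ramp rises along +y from 0 at y -120 to a sill 14 high at y -71 to -66; behind it lies the sunk glass (see warmer_deck); behind the back rail a control strip 30 high at y 77 to 119.
- warmer_deck (a point): Centre of the sunk glass, 11 mm above the bench, 3 mm below the sill; axes as the shelf's. The glass reaches from y -66 to +68 and x -131 to +131 mm: two dishes fit side by side. A round rail 7 mm thick, 42 mm above the bench, bounds it at the back (y +71.5) and at both ends (x -134 and +134).
- warmer_switch (a joint): Steel bat-handle toggle switch on the control strip. 0 = off, the bat leans 26 degrees to the shelf's -x; 0.9 rad = on, it leans 26 degrees to the shelf's +x. Hinge along the shelf's y at (70, 98, 32) mm in the shelf's frame; about 1.5 N at the tip; stays where it is left.
- switch_tip (a point): The tip of the toggle's bat, 36 mm from its hinge; the bat is 11 mm thick there. Its position moves with the switch. The tall meat slicer stands to the left of the shelf: keep the arm clear of it.
- lid_tray: Shallow aluminium tray for the lids, fixed on the bench, 235 x 120 mm (its x and y) with a rim 12 mm high and a floor 3 mm up; inside 229 x 114 mm, so two lids fit in a row along x. Origin: centre of its underside.
- jar_home_mid (a point): Spice jar with a white cap, 47 mm across, 98 mm high, standing upright at the near right of the bench; the bench to its left (the world's +y) and towards the robot is free; a stack of steel pans 108 mm high stands beyond it on the right (from x 0.39 and y -0.31 m on). The point is half-way up on its axis, 49 mm above its underside. Leave it where it is.
- stone: Two-grit sharpening stone, 50 x 150 x 26 mm, lying on the bench beyond the work. Leave it alone. Origin: centre of its underside.
- jar_a_mid (a point): One of two or three alike spice jars with red caps that stand on the glass of the shelf (may be absent): 45 mm across, 106 mm high, about 110 g. The point is half-way up on its axis, 53 mm above its underside; z axis up.
- jar_b_mid (a point): One of two or three alike spice jars with red caps that stand on the glass of the shelf (may be absent): 45 mm across, 106 mm high, about 110 g. The point is half-way up on its axis, 53 mm above its underside; z axis up.
- jar_c_mid (a point): One of two or three alike spice jars with red caps that stand on the glass of the shelf (may be absent): 45 mm across, 106 mm high, about 110 g. The point is half-way up on its axis, 53 mm above its underside; z axis up.
- dish_a: One of two alike white porcelain pie dishes, round with straight walls, 100 mm across, 46 mm high, 0.45 to 0.7 kg with a crust inside; too wide to grip. It slides easily (friction about 0.3). Origin: centre of its underside; z axis up. With its lid on it is 78 mm high.
- lid_a_knob (a point): Knob centre of the loose lid of dish_a: round white porcelain, 97 mm across, 37 mm high, 120 g, hanging 5 mm into the dish with 2 mm play. Measured from the point along the lid's axis (z up): knob, 24 mm across, from 6 mm below (a thinner neck lower down) to 9 mm above; lid's top face 14.5 mm below, underside 28 mm below. On its dish: 69 mm above the dish's underside.
- dish_b: One of two alike white porcelain pie dishes, round with straight walls, 100 mm across, 46 mm high, 0.45 to 0.7 kg with a crust inside; too wide to grip. It slides easily (friction about 0.3). Origin: centre of its underside; z axis up. With its lid on it is 78 mm high.
- lid_b_knob (a point): Knob centre of the loose lid of dish_b: round white porcelain, 97 mm across, 37 mm high, 120 g, hanging 5 mm into the dish with 2 mm play. Measured from the point along the lid's axis (z up): knob, 24 mm across, from 6 mm below (a thinner neck lower down) to 9 mm above; lid's top face 14.5 mm below, underside 28 mm below. On its dish: 69 mm above the dish's underside.

How it is judged:
By the outcome, as a careful person would: the job done as asked, in the order asked, and still so for the second after the job is handed in, with the robot touching nothing.
Of jar_a, jar_b, jar_c only 2 to 3 are there at a start; the rules pass over those that are not, and their reading is None.
At some moment in a run one of dish_a, dish_b may be knocked a few centimetres aside while the robot is not near it.
Once in a run the grip may slacken for a moment while it holds something.
It also fails if it takes over 208 s, if anything falls off the work surface, if the arm or the gripper's body presses on something with over 40 N, if the wrist force passes 120 N, or if a joint passes its speed limit or range.

### The arm

A 6-joint arm with a two-finger parallel gripper is mounted at the origin on a cart in front of the work surface, level with it; the furniture and walls round the work are solid. World frame = base frame: x ahead of the robot, y to its left, z up, the work surface at z = 0. Lengths are in mm, angles in degrees, forces in N, time in s.
With the tool pointing down it reaches from about 300 to 850 mm from the base axis. Payload 4.2 kg.
Tool frame: the origin (TCP) lies between the finger pads; the fingertips stand 22 mm ahead of it and the grasp point (between the pads) lies 3 mm ahead of it (env.finger_overhang is the distance from the TCP to the fingertips, in mm); z points along the fingers, y is the line along which they close (so a half turn about z gives the same grasp; the last joint's range is limited). The gripper opens to 91 mm and grips with 3 to 60 N. Pads are 32 mm wide; open, the fingers measure 118 mm over their backs; the gripper's body (76 mm by 178 mm) begins 60 mm behind the grasp point.
Start: joints at [66.177, 18.312, 89.639, -0, 72.044, -1.146], TCP at [221.694, 530.563, 199.376] pointing down, gripper open.
Joint ranges: [-177.97, 177.97], [-48.28, 115.42], [12.27, 149.76], [-77.06, 257.06], [2.81, 150.46], [-146.56, 146.56]. Speed limits (degrees/s): [147.25, 147.25, 180, 180, 180, 180].

### API

Orientations are given as [roll, pitch, yaw] about the fixed x, y, z axes, in that order (R = Rz(yaw) Ry(pitch) Rx(roll)).
In Python, from workcell import state, cams, ticket, look_for, outline_of, env gives the robot as it stands.
- The arm moves only by the tool servo_tool, never from a script. Its argument "steps" is a list of rows, each a list of 3 entries, a list of its own where there are three numbers: the closure in counts, from 0 (fully open) to 255 (shut), then the shift along the tool's x, y, z in mm, then the turn, a rotation vector about the tool's x, y, z in rad. A call has exactly 10 rows; each row shifts and turns the commanded pose from where the row before left it, along the tool's axes as they then stand; what a row does not reach is not made up. A row lasts 1/10 s, in which the tool goes at most 50 mm and 8.59 degrees, less where a joint would pass 70% of its speed; a pose out of reach is approached as far as the arm can. A call with a gripper value outside its range is refused whole. The fingers move at their own pace and stop on an object; "squeeze" is the grip in N (left out, the last holds). Time passes only in rows, so rows that do not move let the fingers close, or fill a call up. It gives the time, the measured TCP pose, the force, the opening and the grip force at its end, in the units of the state.
- state(): the state, without advancing time (a new reading comes with each control period).
- cams.grab_frame(name): name is "side" or "top"; returns a dict with "color" (480x640x3 uint8, red, green, blue), "z_map" (480x640 float32, mm along the optical axis (not along the pixel's ray), 0 where there is no reading), "fovy" (degrees; the focal length in pixels is half the picture's height over the tangent of half this angle, whatever the lens; pixels are square), "cx", "cy" (the principal point, pixels), "eye" and "rotation" of the camera in the world. Camera axes: x right, y up, looking along -z (the intrinsics and any distortion apply to the point x, -y, -z); pixel columns grow to the right and rows downward; lengths in mm; the calibration is good to about 2 mm. A picture is of the moment at which its call begins.
- ticket.job_done(): hands the job in; it is judged then, once.
Trained networks look in a picture, given as the dict that the camera call returned (one of the last four; its "shot" number tells which), for a name from the list of things; names that differ only in an ending like _2 or _b are one class to them, and where a whole thing is asked for, a point or a joint stands for the part that bears it (a point fixed in the world has none). Each returns a list of dicts, best first, with "confidence" (0 to 1); they miss things now and then, are a little off and sometimes report something else, mostly with a low value. They report only what shows in the picture. A call takes as long as a camera call.
- look_for(picture, thing): "at" ([column, row] in pixels, amid what is visible of it).
- outline_of(picture, thing): "pixels" (480x640 bool, what is visible of it) and "at" ([column, row] in pixels, amid what is visible of it).
The state is a dict: "time_s": time; "qpos": joint angles; "qvel": joint speeds; "effort": joint torques, N m; "ee_pos": TCP position; "ee_rot": TCP orientation; "force": force on the tool from outside, world axes, zero at the start; "torque": the same for the moment, N m; "gripper_width": finger opening in mm; "gripper_force": force on a finger pad.
Only numpy, scipy, OpenCV 4.12 (cv2) and the standard library are available. Lean on these libraries where they do the work, as an engineer would, in place of code of your own. Each camera call takes 0.05 s, during which the arm holds its last target. There are 200 camera calls.

## Working session

There is one attempt and no reset: what is moved stays moved. The work goes in short steps, Python scripts to look and compute and a tool call to move; the robot and the scene stay as the last step left them, time stands still between calls to the robot, and variables do not carry over. Pictures are saved under pics/ and viewed, at most 14 in all, crops included, and the job is handed in when it is done.

Besides the shell and the picture viewer there is one more tool, called after "Call:" by a JSON object that holds its "name" and its "arguments", one argument or row to a line. servo_tool: Moves the arm, as the interface text tells. Its arguments: {"type":"object","properties":{"steps":{"type":"array","items":{"type":"array"}},"squeeze":{"type":"number"}},"required":["steps"]}

```bash
ls; mkdir -p pics; cat > h.py <<'E'
import numpy as np, cv2
from workcell import state, cams, ticket, look_for, outline_of, env
def f(p): return 240/np.tan(np.radians(p["fovy"])/2)
def ray(p,uv):
    F=f(p); d=np.array([(uv[0]-p["cx"])/F,-(uv[1]-p["cy"])/F,-1.0])
    return np.array(p["rotation"])@d
def xyz(p,uv,z=None):
    """depth point; or on plane z"""
    d=ray(p,uv); e=np.array(p["eye"])
    if z is None:
        c,r=int(round(uv[0])),int(round(uv[1])); w=p["z_map"][max(r-1,0):r+2,max(c-1,0):c+2]; w=w[w>0]
        return e+d*np.median(w) if len(w) else np.full(3,np.nan)
    return e+d*(z-e[2])/d[2]
def cloud(p,mask=None):
    F=f(p); v,u=np.nonzero((p["z_map"]>0)&(True if mask is None else mask)); z=p["z_map"][v,u]
    d=np.c_[(u-p["cx"])/F,-(v-p["cy"])/F,-np.ones(len(u))]*z[:,None]
    return d@np.array(p["rotation"]).T+np.array(p["eye"])
def save(p,n): cv2.imwrite(f"pics/{n}.png",p["color"][:,:,::-1])
E
python3 - <<'E'
from h import *
np.set_printoptions(precision=1,suppress=True)
print(state())
for n in ("top","side"):
    p=cams.grab_frame(n); save(p,n+"0"); print(n,{k:p[k] for k in p if k not in("color","z_map")},(p["z_map"]>0).mean())
    for t in ["warmer","warmer_switch","switch_tip","warmer_deck","lid_tray","jar_home_mid","stone","jar_a_mid","dish_a","lid_a_knob"]:
        for o in look_for(p,t):
            if o["confidence"]>.2: print(t,np.round(o["confidence"],2),np.array(o["at"]),xyz(p,o["at"]))
E
```

```text
pics
{'time_s': 0.0, 'qpos': array([66.2, 18.4, 89.7, -0. , 72. , -1.1]), 'qvel': array([-0.1,  0. ,  0.1, -0. ,  0. ,  0. ]), 'effort': array([ -0. , -41.2, -23.2,   0.1,   0. ,  -0. ]), 'ee_pos': array([221.5, 530.1, 198.5]), 'ee_rot': array([-179.9,   -0. ,  157.3]), 'force': array([-0.1, -0.8, -0.8]), 'torque': array([ 0.,  0., -0.]), 'gripper_force': 0.0, 'gripper_width': 91.24748032840492}
top {'fovy': 48.77175485194133, 'cx': 313.203322050251, 'cy': 238.35482448022216, 'eye': array([ 496.7,  -38.9, 1151. ]), 'rotation': array([  5.3,   1.7, -90.2]), 'shot': 1} 0.9961881510416667
warmer 0.72 [260.3 253.1] [102805.6 102270.1 103460. ]
warmer 0.67 [444.3 347.7] [94414.3 93878.7 95068.6]
warmer_deck 0.69 [262.  254.3] [103294.  102758.5 103948.4]
lid_tray 0.82 [418.3 241.7] [104921.2 104385.6 105575.5]
lid_tray 0.55 [261.1 251.3] [102678.2 102142.7 103332.6]
lid_tray 0.34 [248.7 242.8] [93673.  93137.5 94327.4]
jar_home_mid 0.66 [443.1 347.3] [94420.5 93884.9 95074.8]
stone 0.59 [334.3 154.7] [104483.4 103947.8 105137.7]
jar_a_mid 0.73 [242.6 285.1] [92846.5 92310.9 93500.8]
dish_a 0.77 [340.1 227.6] [104710.2 104174.7 105364.5]
lid_a_knob 0.78 [334.1 275.7] [97052.3 96516.8 97706.6]
side {'fovy': 43.433965152267774, 'cx': 325.17825802495514, 'cy': 244.14478817420445, 'eye': array([ 122.1, -782.1,  838.2]), 'rotation': array([ 49.4,   0.2, -30.8]), 'shot': 2} 0.9961328125
warmer_deck 0.85 [287.6 232.2] [36083.4 35179.1 36799.4]
lid_tray 0.61 [383.5 326.1] [39478.4 38574.1 40194.4]
jar_home_mid 0.61 [296.8 392.3] [25981.8 25077.5 26697.8]
stone 0.69 [426.7 240.2] [49230.4 48326.1 49946.4]
jar_a_mid 0.92 [255.2 222. ] [30690.4 29786.1 31406.4]
dish_a 0.64 [311.1 297.8] [33301.1 32396.8 34017.1]
dish_a 0.64 [381.5 280.9] [41216.2 40311.9 41932.2]
dish_a 0.21 [426.5 239.5] [49299.2 48394.9 50015.2]
lid_a_knob 0.89 [310.5 275.9] [33642.1 32737.8 34358.1]
```

```bash
python3 - <<'E'
s=open('h.py').read()
s=s.replace('np.array(p["rotation"])','rot(p)').replace('def f(p)','from scipy.spatial.transform import Rotation as Ro\ndef rot(p): return Ro.from_euler("xyz",p["rotation"],degrees=True).as_matrix()\nnp.set_printoptions(precision=1,suppress=True)\ndef f(p)',1)
open('h.py','w').write(s)
E
python3 - <<'E'
from h import *
for n in ("top","side"):
    p=cams.grab_frame(n)
    for t in ["warmer","warmer_switch","switch_tip","warmer_deck","lid_tray","jar_home_mid","stone","jar_a_mid","dish_a","lid_a_knob"]:
        for o in look_for(p,t):
            if o["confidence"]>.2: print(n,t,np.round(o["confidence"],2),np.array(o["at"]),xyz(p,o["at"]))
E
```

```text
top warmer 0.97 [261.7 249.8] [579.  105.4  11.2]
top warmer 0.35 [416.7 242.8] [ 593.  -230.     3.3]
top warmer_switch 0.41 [347.5 227.9] [622.6 -79.5  37.4]
top warmer_deck 0.76 [261.1 248.5] [580.3 104.1  31.6]
top warmer_deck 0.57 [342.  225.7] [626.4 -67.8  45. ]
top lid_tray 0.77 [416.1 238.2] [ 603.1 -229.1    2.4]
top lid_tray 0.62 [334.4 275.8] [520.8 -50.8  76.8]
top jar_home_mid 0.96 [442.2 347.7] [ 379.9 -259.3   98.2]
top stone 0.95 [335.5 153.4] [786.6 -55.5  24.7]
top jar_a_mid 0.62 [242.6 288.6] [495.6 129.1 116.1]
top dish_a 0.5 [339.9 225. ] [628.  -63.4  44.3]
top lid_a_knob 0.65 [333.7 275.6] [521.2 -49.3  76.9]
top lid_a_knob 0.42 [348.7 204.7] [665.9 -81.   76.8]
side warmer 0.58 [291.2 234.6] [565.9 111.7  12.5]
side warmer_deck 0.88 [287.1 234.3] [560.2 119.7  10.1]
side lid_tray 0.81 [384.1 328.9] [ 587.4 -204.7    4.6]
side jar_home_mid 0.85 [295.8 389.5] [ 360.6 -289.6   83.3]
side jar_home_mid 0.41 [289.5 236.5] [560.7 109.8  10.8]
side stone 0.59 [427.3 239.1] [794.4 -63.8  27.1]
side stone 0.33 [386.3 255.4] [668.7 -90.5  59.7]
side jar_a_mid 0.84 [254.5 217.8] [487.1 114.8  88.1]
side dish_a 0.65 [382.7 277.9] [ 641.5 -119.6   36.7]
side dish_a 0.59 [309.2 297.8] [495.5 -91.1  34.3]
side lid_a_knob 0.69 [309.6 273.1] [517.1 -55.7  58.2]
```

View pics/top0.png

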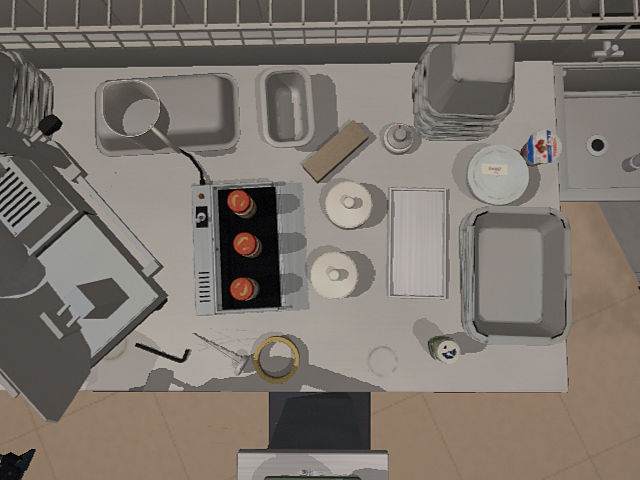

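View pics/side0.png

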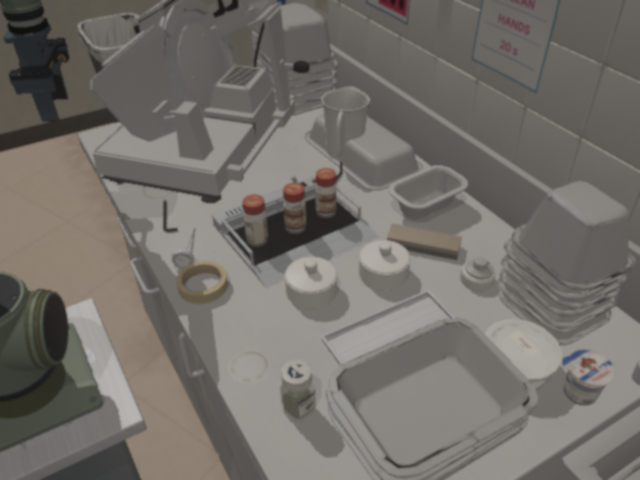

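The top view shows the shelf, with its ramp facing right at about column 290. Three red caps stand on it at (240,203), (245,244) and (243,289). The lidded dishes are at (348,204) and (334,275), the tray at (418,242), the white-capped jar at (443,348) and the switch at about (201,215). The side view agrees with this. Next I measure precisely.

```bash
python3 - <<'E'
from h import *
T=cams.grab_frame("top"); S=cams.grab_frame("side")
for n,p in(("top",T),("side",S)):
    C=cloud(p); v,u=np.nonzero(p["z_map"]>0); col=p["color"][v,u].astype(int)
    red=(col[:,0]>120)&(col[:,1]<110)&(col[:,2]<100)&(C[:,2]>85)&(C[:,2]<135)&(C[:,0]<720)&(C[:,0]>430)
    m=np.zeros((480,640),np.uint8); m[v[red],u[red]]=1
    k,l,st,ce=cv2.connectedComponentsWithStats(m)
    for i in range(1,k):
        if st[i,4]>60:
            c=cloud(p,l==i); zt=np.percentile(c[:,2],90); t=c[c[:,2]>zt-5]
            print(n,"jar",st[i,4],zt,cv2.minEnclosingCircle(t[:,:2].astype(np.float32)),t.mean(0))
    # knobs / lids
    for x,y in((521,-49),(666,-81)):
        q=C[(np.hypot(C[:,0]-x,C[:,1]-y)<75)]
        t=q[(q[:,2]>70)&(q[:,2]<95)]; l=q[(q[:,2]>40)&(q[:,2]<68)]
        print(n,"knob",len(t),t.mean(0),np.percentile(t[:,2],90),"lid",cv2.minEnclosingCircle(l[:,:2].astype(np.float32)),"lidz",np.median(l[:,2]))
    if n=="top":
        for nm,a in (("rim",(C[:,2]>7)&(C[:,2]<20)&(abs(C[:,0]-600)<150)&(abs(C[:,1]+230)<85)),
                     ("strip",(C[:,2]>26)&(C[:,2]<34)&(abs(C[:,0]-580)<170)&(C[:,1]>165)&(C[:,1]<255)),
                     ("home",(C[:,2]>80)&(C[:,2]<115)&(np.hypot(C[:,0]-375,C[:,1]+259)<35)),
                     ("rail",(C[:,2]>35)&(C[:,2]<50)&(abs(C[:,0]-580)<170)&(C[:,1]>20)&(C[:,1]<190)),
                     ("bat",(C[:,2]>45)&(C[:,2]<75)&(abs(C[:,0]-645)<50)&(abs(C[:,1]-205)<30))):
            q=C[a]; r=cv2.minAreaRect(q[:,:2].astype(np.float32)); print(nm,len(q),r,q.mean(0))
            if nm=="bat": print(q[q[:,2].argsort()[-5:]])
        q=C[(abs(C[:,2])<6)&(C[:,0]<400)&(C[:,1]>-200)&(C[:,1]<50)]; print("edge",np.percentile(q[:,0],1), q[:,2].mean())
        m=(C[:,1]>230)&(C[:,1]<420)&(C[:,0]>400)&(C[:,0]<760)&(C[:,2]>25)
        for x0 in range(400,760,60):
            q=C[m&(C[:,0]>x0)&(C[:,0]<x0+60)&(C[:,2]>40)]; print("slicer",x0,q[:,1].min() if len(q) else None, q[:,2].max() if len(q) else None)
    g=outline_of(p,"warmer_switch"); 
    for o in g[:2]: print(n,"sw",o["confidence"],o["at"],o["pixels"].sum())
E
```

```text
top jar 314 118.74210000668054 ((669.6912231445312, 140.27792358398438), 21.44640350341797) [670.  139.4 116.5]
top jar 326 118.69957718170019 ((584.593017578125, 126.82805633544922), 21.407732009887695) [584.5 126.7 116.6]
top jar 328 118.81175541360881 ((495.7540588378906, 132.61607360839844), 21.36555290222168) [495.9 132.7 116.7]
top knob 105 [522.5 -50.5  76.4] 79.39461451364227 lid ((523.1248779296875, -50.706546783447266), 49.86929702758789) lidz 51.109301053229274
top knob 103 [670.9 -81.8  76.5] 79.61500754073359 lid ((671.7620239257812, -81.97503662109375), 49.963199615478516) lidz 51.03335263146653
rim 879 ((593.459716796875, -230.2703857421875), (123.90375518798828, 238.3072509765625), 88.3094253540039) [ 595.6 -232.    11.2]
strip 2193 ((579.935546875, 224.3026580810547), (279.333740234375, 50.83259582519531), 2.616771697998047) [574.7 228.4  29.7]
home 484 ((372.6253356933594, -270.4030456542969), (45.96847152709961, 43.72847366333008), 0.9860161542892456) [ 373.5 -269.3   96.3]
rail 403 ((584.54443359375, 135.02932739257812), (273.97564697265625, 123.66614532470703), 2
[... 506 characters left out ...]
640 230.11084877555544 65.8260491272174
slicer 700 230.14421160845717 726.6827585117594
side jar 155 119.07972189669162 ((669.816162109375, 139.7036895751953), 21.374656677246094) [669.3 140.1 117.4]
side jar 173 119.16202027649767 ((584.54931640625, 127.63651275634766), 21.987207412719727) [583.7 127.4 117.5]
side jar 189 119.20650461384352 ((495.482177734375, 133.60665893554688), 21.50190544128418) [495.1 132.6 117.5]
side knob 108 [521.  -53.3  76.6] 79.60459630358294 lid ((522.507568359375, -52.1481819152832), 51.21760559082031) lidz 51.6549608913254
side knob 103 [669.6 -84.4  76.5] 79.74847724406789 lid ((670.4544677734375, -82.40330505371094), 51.1009521484375) lidz 51.964754677735414
```

```bash
python3 - <<'E'
from h import *
T=cams.grab_frame("top"); C=cloud(T)
v,u=np.nonzero(T["z_map"]>0)
q=C[(C[:,2]>37)&(C[:,2]<47)&(abs(C[:,0]-580)<160)&(C[:,1]>60)&(C[:,1]<200)]
a=q[(q[:,1]>175)&(q[:,1]<200)&(abs(q[:,0]-580)<110)]; 
print("back rail fit",len(a)); 
vx,vy,x0,y0=cv2.fitLine(a[:,:2].astype(np.float32),cv2.DIST_HUBER,0,.01,.01).ravel(); th=np.arctan2(vy,vx); th=th if abs(th)<1 else th-np.pi*np.sign(th); print(np.degrees(th),x0,y0,np.median(a[:,2]))
for th in (th,np.radians(2.8)):
    R=np.array([[np.cos(th),np.sin(th)],[-np.sin(th),np.cos(th)]])
    w=C.copy(); w[:,:2]=(C[:,:2]-[580,120])@R.T
    b=w[(w[:,2]>37)&(w[:,2]<47)&(w[:,1]>-60)&(w[:,1]<55)]
    e1=b[(b[:,0]>110)&(b[:,0]<160)]; e2=b[(b[:,0]<-110)&(b[:,0]>-160)]
    br=w[(w[:,2]>37)&(w[:,2]<47)&(abs(w[:,0])<120)&(w[:,1]>55)&(w[:,1]<75)]
    st=w[(w[:,2]>27)&(w[:,2]<33)&(abs(w[:,0])<130)&(w[:,1]>60)&(w[:,1]<140)]
    print(len(e1),np.median(e1,0),len(e2),np.median(e2,0),"back",len(br),np.median(br,0),np.percentile(br[:,1],[5,95]),"strip y",np.percentile(st[:,1],[1,99]))
    sx=w[(w[:,2]>27)&(w[:,2]<33)&(w[:,1]>80)&(w[:,1]<110)&(abs(w[:,0])<170)];print("strip x",np.percentile(sx[:,0],[.5,99.5]))
    s=w[(w[:,2]>8)&(w[:,2]<18)&(abs(w[:,0])<100)&(w[:,1]<-55)&(w[:,1]>-130)]; print("sill",[ (y,np.round(np.median(w[(abs(w[:,0])<100)&(abs(w[:,1]-y)<2.5)][:,2]),1)) for y in range(-140,-50,6)])
    bt=w[(w[:,2]>50)&(w[:,2]<75)&(abs(w[:,0]-60)<40)&(abs(w[:,1]-105)<22)]; print("bat",len(bt),bt.mean(0),bt[bt[:,2].argsort()[-4:]].mean(0))
E
```

```text
back rail fit 91
1.9836619 515.07465 197.71632 43.73988611519576
  return _methods._mean(a, axis=axis, dtype=dtype,
  ret = um.true_divide(
Traceback (most recent call last):
IndexError: index -1 is out of bounds for axis 0 with size 0
```

```bash
cat > fit.py <<'E'
from h import *
from scipy.optimize import minimize
T=cams.grab_frame("top"); C=cloud(T)
C=C[(abs(C[:,0]-585)<185)&(C[:,1]>-20)&(C[:,1]<260)&(C[:,2]<48)]
def model(x,y):
    h=np.zeros_like(x); inx=abs(x)<140
    h=np.where(inx&(y>-120)&(y<-71),(y+120)/49*14,h); h=np.where(inx&(y>=-71)&(y<77),14,h)
    h=np.where((abs(x)<131)&(y>-66)&(y<68),11,h); h=np.where(inx&(y>77)&(y<119),30,h)
    h=np.where((abs(y-71.5)<3.5)&(abs(x)<137),42,h); h=np.where((abs(abs(x)-134)<3.5)&(y>-66)&(y<73),42,h)
    return h
def loc(p,xy):
    c,s=np.cos(p[2]),np.sin(p[2]); d=xy-p[:2]; return c*d[:,0]+s*d[:,1],-s*d[:,0]+c*d[:,1]
def cost(p): return np.minimum(abs(C[:,2]-model(*loc(p,C[:,:2]))),12).mean()
if __name__=="__main__":
    best=None
    for x in range(570,600,5):
        for y in range(115,140,5):
            for t in (.03,.05):
                c=cost((x,y,t)); best=min(best or (9e9,),(c,x,y,t))
    r=minimize(cost,best[1:],method="Nelder-Mead",options=dict(initial_simplex=np.array(best[1:])+np.array([[0,0,0],[5,0,0],[0,5,0],[0,0,.02]])))
    print(best,r.x,np.degrees(r.x[2]),r.fun)
    A=cloud(T); w=np.c_[np.array(loc(r.x,A[:,:2])).T,A[:,2]]
    for y in range(-130,130,8):
        k=(abs(w[:,1]-y)<3)&(abs(w[:,0])<30); k2=(abs(w[:,1]-y)<3)&(w[:,0]<-45)&(w[:,0]>-70); print(y,np.median(w[k,2]).round(1),np.median(w[k2,2]).round(1),end=" | ")
    print()
    for x in [-150,-145,-142,-138,-134,-130,-126,126,130,134,138,142,146,150]:
        k=(abs(w[:,0]-x)<2)&(abs(w[:,1]-98)<10);k2=(abs(w[:,0]-x)<2)&(abs(w[:,1])<50); print(x,np.median(w[k,2]).round(1),np.median(w[k2,2]).round(1),end=" | ")
    b=w[(w[:,2]>45)&(abs(w[:,0]-70)<45)&(abs(w[:,1]-98)<20)&(w[:,2]<80)]; print("\nbat",b[b[:,2].argsort()])
E
python3 fit.py
```

```text
(np.float64(2.50094160310268), 585, 130, 0.05) [584.6 131.4   0.1] 2.919733538826044 2.428860980992941
-130 -0.7 1.9 | -122 -0.9 -0.7 | -114 1.0 0.5 | -106 3.0 3.0 | -98 5.6 6.8 | -90 7.7 7.8 | -82 10.1 10.2 | -74 12.7 11.7 | -66 11.5 11.2 | -58 10.5 10.3 | -50 10.9 10.7 | -42 10.1 11.1 | -34 10.4 10.6 | -26 37.1 10.7 | -18 112.3 11.6 | -10 114.5 11.0 | -2 115.5 11.4 | 6 116.2 10.0 | 14 115.2 11.5 | 22 10.7 9.4 | 30 10.2 10.3 | 38 10.1 10.6 | 46 10.6 10.0 | 54 10.5 10.8 | 62 10.4 10.9 | 70 34.7 12.5 | 78 29.4 29.6 | 86 29.2 28.8 | 94 29.3 29.4 | 102 29.1 30.3 | 110 29.4 29.6 | 118 28.7 28.8 | 126 -0.3 -0.1 | 
-150 -0.7 -1.1 | -145 -0.7 -0.4 | -142 -1.1 -0.2 | -138 28.2 11.8 | -134 30.0 44.4 | -130 30.1 11.5 | -126 30.1 10.3 | 126 718.5 745.6 | 130 30.6 43.9 | 134 29.4 44.0 | 138 29.2 748.7 | 142 20.1 749.8 | 146 15.8 6.7 | 150 14.9 -0.6 | 
bat [[ 64.6  93.2  47.8]
 [ 68.9  95.1  48.3]
 [ 66.5  92.9  48.9]
 [ 66.2  94.3  51.9]
 [ 63.4  93.2  57. ]
 [ 65.7  99.2  57.9]
 [ 65.3  94.7  59. ]
 [ 65.3  96.7  59.6]
 [ 60.8  92.6  59.8]
 [ 58.5  92.2  61.5]
 [ 62.8  94.2  61.6]
 [ 56.7 100.4  62.8]
 [ 62.9 100.   63.4]
 [ 56.2  93.9  63.8]
 [ 60.7  99.9  64.5]
 [ 54.2  97.8  65. ]
 [ 54.3  99.9  65.1]
 [ 60.2  93.4  65.1]
 [ 58.1  93.4  65.4]
 [ 58.4  99.7  65.5]
 [ 54.   95.6  65.6]
 [ 58.1  95.5  65.6]
 [ 60.6 101.6  65.7]
 [ 60.2  97.3  66.4]
 [ 55.9  95.3  66.6]
 [ 62.2  97.   67.4]
 [ 55.9  97.1  67.8]
 [ 56.1 101.2  68.1]
 [ 59.9  94.8  68.2]
 [ 61.9  94.6  68.5]
 [ 57.8  96.8  68.6]
 [ 58.  100.9  69.1]]
```

```bash
cat >> h.py <<'E'
O=np.array([584.5,131.4]); TH=np.radians(2.9)
def sh(p):
    d=np.asarray(p,float)[...,:2]-O; c,s=np.cos(TH),np.sin(TH); return np.stack([c*d[...,0]+s*d[...,1],-s*d[...,0]+c*d[...,1]],-1)
E
python3 - <<'E'
from h import *
for n in("top","side"):
    p=cams.grab_frame(n);C=cloud(p); print(n,"rows x 150..700 cols y 200..600 step50")
    for x in range(150,750,50):
        print(x,[int(q[:,2].max()) if len(q:=C[(abs(C[:,0]-x)<25)&(abs(C[:,1]-y)<25)&(C[:,2]<700)]) else -1 for y in range(200,620,50)])
for n,p in dict(j1=(495.6,132.8),j2=(584.5,127),j3=(669.8,140),d1=(522.8,-51.2),d2=(671,-82),tray=(593.5,-230.3),home=(372.6,-270.4),tcp=state()["ee_pos"][:2]).items(): print(n,sh(p))
print("tray yaw rel", -1.7-2.9)
E
```

```text
top rows x 150..700 cols y 200..600 step50
150 [-1, -1, -1, -1, -1, -1, -1, -1, -1]
200 [-1, -1, -1, -1, -1, 338, 254, -1, -1]
250 [-1, -1, -1, -1, -1, 337, 308, -1, -1]
300 [5, 5, 5, 5, 320, 318, 4, -1, -1]
350 [20, 9, 11, 12, 309, 326, 322, -1, -1]
400 [14, 9, 5, 91, 185, 319, 319, -1, -1]
450 [48, 35, 94, 167, 206, 205, 281, 249, -1]
500 [47, 36, 93, 140, 206, 205, 209, 236, 86]
550 [49, 35, 74, 88, 90, 90, 89, 198, 178]
600 [49, 35, 5, 65, 91, 89, 150, 170, 169]
650 [50, 70, 5, 7, 65, 354, 346, 172, 170]
700 [49, 37, 5, 5, 5, 361, 340, 169, 169]
side rows x 150..700 cols y 200..600 step50
150 [-1, -850, -848, -847, -848, 338, 393, -1, -1]
200 [-849, -848, -845, -845, -849, 394, 458, 441, -849]
250 [-847, -850, -845, -848, -849, 394, 454, 428, 337]
300 [5, 4, 4, 4, 319, 320, 93, 337, 337]
350 [22, 10, 10, 10, 311, 325, 326, 90, 93]
400 [12, 10, 4, 96, 184, 315, 328, 328, -1]
450 [47, 33, 94, 169, 206, 202, 322, 330, -1]
500 [48, 34, 92, 135, 206, 205, 208, 329, 362]
550 [47, 33, 74, 89, 90, 89, 89, 229, 363]
600 [48, 36, 4, 65, 90, 89, 384, 368, 326]
650 [68, 70, 4, 7, 66, 392, 382, 374, 170]
700 [47, 38, 4, 4, 4, 367, 373, 315, 170]
j1 [-88.7   5.9]
j2 [-0.2 -4.4]
j3 [85.6  4.3]
d1 [ -70.9 -179.2]
d2 [  75.6 -217.5]
tray [  -9.3 -361.7]
home [-232.  -390.6]
tcp [-342.2  417. ]
tray yaw rel -4.6
```

Call:
{"name": "servo_tool", "arguments": {
  "squeeze": 20,
  "steps": [
    [40, [0, 0, -37], [0, 0, 0]],
    [40, [0, 0, -37], [0, 0, 0]],
    [40, [0, 0, -37], [0, 0, 0]],
    [40, [0, 0, -37], [0, 0, 0]],
    [40, [0, 0, -37], [0, 0, 0]],
    [40, [0, 0, -37], [0, 0, 0]],
    [40, [0, 0, 0], [0, 0, 0.1405]],
    [40, [0, 0, 0], [0, 0, 0.1405]],
    [40, [0, 0, 0], [0, 0, 0.1405]],
    [40, [0, 0, 0], [0, 0, 0.1405]]
  ]
}}

```text
time_s: 3.6
ee_pos: [221.7, 530.5, 421.4]
ee_rot: [180.0, -0.0, 124.8]
force: [0.5, 0.0, -0.0]
gripper_width: 77.1
gripper_force: 0.0
```

Call:
{"name": "servo_tool", "arguments": {
  "steps": [
    [40, [0, 0, 0], [0, 0, 0.1405]],
    [40, [0, 0, 0], [0, 0, 0.1405]],
    [40, [0, 0, 0], [0, 0, 0.1405]],
    [40, [0, 0, 0], [0, 0, 0.1405]],
    [40, [-34, 21, 0], [0, 0, 0]],
    [40, [-34, 21, 0], [0, 0, 0]],
    [40, [-34, 21, 0], [0, 0, 0]],
    [40, [-34, 21, 0], [0, 0, 0]],
    [40, [-34, 21, 0], [0, 0, 0]],
    [40, [-34, 21, 0], [0, 0, 0]]
  ]
}}

```text
time_s: 4.6
ee_pos: [358.5, 331.8, 421.5]
ee_rot: [180.0, -0.0, 92.9]
force: [0.4, -0.3, -0.6]
gripper_width: 76.8
gripper_force: 0.0
```

Call:
{"name": "servo_tool", "arguments": {
  "steps": [
    [40, [-34, 21, 0], [0, 0, 0]],
    [40, [-34, 21, 0], [0, 0, 0]],
    [40, [-34, 21, 0], [0, 0, 0]],
    [40, [-34, 21, 0], [0, 0, 0]],
    [40, [-34, 21, 0], [0, 0, 0]],
    [40, [-34, 21, 0], [0, 0, 0]],
    [40, [0, 0, 30], [0, 0, 0]],
    [40, [0, 0, 40], [0, 0, 0]],
    [40, [0, 0, 40], [0, 0, 0]],
    [40, [0, 0, 30], [0, 0, 0]]
  ]
}}

```text
time_s: 5.6
ee_pos: [493.2, 135.4, 278.9]
ee_rot: [-179.9, 0.0, 92.9]
force: [0.6, 0.0, 0.6]
gripper_width: 77.3
gripper_force: 0.0
```

```bash
cat > s.py <<'E'
from h import *
s=state(); print("t",s["time_s"].__round__(2),"shelf",sh(s["ee_pos"]),"z",s["ee_pos"][2].round(1),"rot",s["ee_rot"],"F",s["force"],"w",round(s["gripper_width"],1),round(s["gripper_force"],1),"q",s["qpos"])
E
python3 s.py
```

```text
t 5.6 shelf [-90.9   8.7] z 278.9 rot [-179.9    0.    92.9] F [0.6 0.  0.6] w 77.3 0.0 q [14.1 10.2 89.3  0.  80.7 11.2]
```

Call:
{"name": "servo_tool", "arguments": {
  "steps": [
    [40, [-3, 2, 40], [0, 0, 0]],
    [40, [0, 0, 40], [0, 0, 0]],
    [40, [0, 0, 40], [0, 0, 0]],
    [40, [0, 0, 40], [0, 0, 0]],
    [40, [0, 0, 20], [0, 0, 0]],
    [40, [0, 0, 10], [0, 0, 0]],
    [40, [0, 0, 0], [0, 0, 0]],
    [255, [0, 0, 0], [0, 0, 0]],
    [255, [0, 0, 0], [0, 0, 0]],
    [255, [0, 0, 0], [0, 0, 0]]
  ]
}}

```text
time_s: 6.6
ee_pos: [497.2, 133.3, 92.6]
ee_rot: [179.8, -0.0, 92.9]
force: [0.2, 0.4, 0.2]
gripper_width: 55.6
gripper_force: 0.0
```

Call:
{"name": "servo_tool", "arguments": {
  "steps": [
    [255, [0, 0, 0], [0, 0, 0]],
    [255, [0, 0, 0], [0, 0, 0]],
    [255, [0, 0, -10], [0, 0, 0]],
    [255, [0, 0, -20], [0, 0, 0]],
    [255, [0, 0, -20], [0, 0, 0]],
    [255, [0, 0, -20], [0, 0, 0]],
    [255, [0, 0, -20], [0, 0, 0]],
    [255, [0, 0, -20], [0, 0, 0]],
    [255, [0, 0, 0], [0, 0, 0]],
    [255, [0, 0, 0], [0, 0, 0]]
  ]
}}

```text
time_s: 7.6
ee_pos: [496.1, 133.0, 201.3]
ee_rot: [180.0, -0.0, 92.9]
force: [-0.0, 0.3, -1.6]
gripper_width: 43.7
gripper_force: 20.0
```

```bash
python3 s.py
```

```text
t 7.6 shelf [-88.2   6.1] z 201.3 rot [180.   -0.   92.9] F [-0.   0.3 -1.6] w 43.7 20.0 q [13.7 12.7 97.3  0.  70.  10.8]
```

Call:
{"name": "servo_tool", "arguments": {
  "steps": [
    [255, [-20, -8, 0], [0, 0, 0]],
    [255, [-34, -15, 0], [0, 0, 0]],
    [255, [-36, -15, 0], [0, 0, 0]],
    [255, [-36, -15, 0], [0, 0, 0]],
    [255, [-36, -15, 0], [0, 0, 0]],
    [255, [-36, -15, 0], [0, 0, 0]],
    [255, [-36, -15, 0], [0, 0, 0]],
    [255, [-36, -15, 0], [0, 0, 0]],
    [255, [-36, -15, 0], [0, 0, 0]],
    [255, [-20, -13, 0], [0, 0, 0]]
  ]
}}

```text
time_s: 8.6
ee_pos: [370.5, -201.5, 200.0]
ee_rot: [-179.9, -0.0, 92.8]
force: [0.3, 0.8, -2.1]
gripper_width: 44.2
gripper_force: 20.0
```

Call:
{"name": "servo_tool", "arguments": {
  "steps": [
    [255, [0, 0, 0], [0, 0, 0]],
    [255, [0, 0, 25], [0, 0, 0]],
    [255, [0, 0, 30], [0, 0, 0]],
    [255, [0, 0, 25], [0, 0, 0]],
    [255, [0, 0, 20], [0, 0, 0]],
    [255, [0, 0, 10], [0, 0, 0]],
    [255, [0, 0, 5], [0, 0, 0]],
    [255, [0, 0, 2], [0, 0, 0]],
    [255, [0, 0, 1], [0, 0, 0]],
    [255, [0, 0, 0], [0, 0, 0]]
  ]
}}

```text
time_s: 9.6
ee_pos: [372.6, -199.9, 83.9]
ee_rot: [179.9, 0.0, 92.9]
force: [0.8, 0.3, -0.5]
gripper_width: 44.0
gripper_force: 20.0
```

```bash
python3 s.py; python3 - <<'E'
from h import *
p=cams.grab_frame("side"); cv2.imwrite("pics/j1.png",cv2.resize(p["color"][270:480,180:460,::-1],None,fx=2,fy=2))
E
```

```text
t 9.6 shelf [-228.4 -320.2] z 83.9 rot [179.9   0.   92.9] F [ 0.8  0.3 -0.5] w 44.0 20.0 q [-29.8  11.5 118.3   0.   50.2 -32.7]
```

View pics/j1.png

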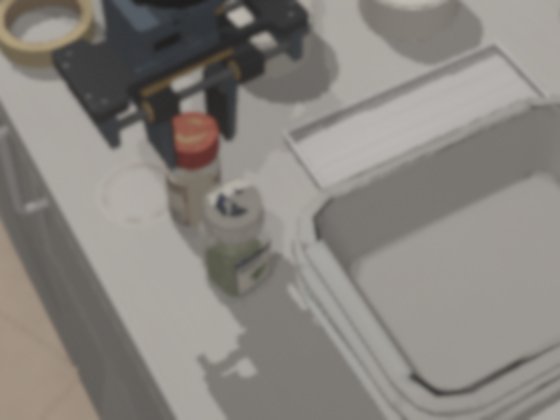

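The held jar, at about (195,170) in the crop, is upright beside the white-capped jar. I lower the last 2–3 mm and release.

Call:
{"name": "servo_tool", "arguments": {
  "steps": [
    [255, [0, 0, 1], [0, 0, 0]],
    [255, [0, 0, 1], [0, 0, 0]],
    [255, [0, 0, 0.5], [0, 0, 0]],
    [255, [0, 0, 0], [0, 0, 0]],
    [60, [0, 0, 0], [0, 0, 0]],
    [60, [0, 0, 0], [0, 0, 0]],
    [60, [0, 0, 0], [0, 0, 0]],
    [60, [0, 0, -20], [0, 0, 0]],
    [60, [0, 0, -35], [0, 0, 0]],
    [60, [0, 0, -45], [0, 0, 0]]
  ]
}}

```text
time_s: 10.65
ee_pos: [370.9, -199.0, 180.5]
ee_rot: [-179.8, -0.2, 92.9]
force: [0.6, -0.5, -0.3]
gripper_width: 69.9
gripper_force: 0.0
```

```bash
python3 s.py
```

```text
t 10.65 shelf [-230.1 -319.1] z 180.5 rot [-179.8   -0.2   92.9] F [ 0.6 -0.5 -0.3] w 69.9 0.0 q [-29.8   5.3 109.6   0.   65.3 -32.7]
```

Call:
{"name": "servo_tool", "arguments": {
  "steps": [
    [40, [20, 15, -5], [0, 0, 0]],
    [40, [33, 24, 0], [0, 0, 0]],
    [40, [33, 24, 0], [0, 0, 0]],
    [40, [33, 24, 0], [0, 0, 0]],
    [40, [33, 24, 0], [0, 0, 0]],
    [40, [33, 24, 0], [0, 0, 0]],
    [40, [33, 24, 0], [0, 0, 0]],
    [40, [33, 24, 0], [0, 0, 0]],
    [40, [33, 24, 0], [0, 0, 0]],
    [40, [32, 22, 0], [0, 0, 0]]
  ]
}}

```text
time_s: 11.65
ee_pos: [585.5, 129.3, 185.4]
ee_rot: [-180.0, 0.0, 92.9]
force: [-0.1, -0.6, -0.4]
gripper_width: 76.9
gripper_force: 0.0
```

Call:
{"name": "servo_tool", "arguments": {
  "steps": [
    [40, [0, 0, 0], [0, 0, 0]],
    [40, [0, 0, 30], [0, 0, 0]],
    [40, [0, 0, 35], [0, 0, 0]],
    [40, [0, 0, 20], [0, 0, 0]],
    [40, [0, 0, 10], [0, 0, 0]],
    [40, [0, 0, 0], [0, 0, 0]],
    [255, [0, 0, 0], [0, 0, 0]],
    [255, [0, 0, 0], [0, 0, 0]],
    [255, [0, 0, 0], [0, 0, 0]],
    [255, [0, 0, 0], [0, 0, 0]]
  ]
}}

```text
time_s: 12.65
ee_pos: [585.2, 127.6, 91.7]
ee_rot: [179.9, -0.0, 92.9]
force: [-0.3, -0.1, 0.0]
gripper_width: 48.0
gripper_force: 0.0
```

```bash
python3 s.py
```

```text
t 12.65 shelf [ 0.5 -3.8] z 91.7 rot [179.9  -0.   92.9] F [-0.3 -0.1  0. ] w 48.0 0.0 q [11.2 25.2 95.4  0.  59.3  8.3]
```

Call:
{"name": "servo_tool", "arguments": {
  "steps": [
    [255, [0, 0, 0], [0, 0, 0]],
    [255, [0, 0, 0], [0, 0, 0]],
    [255, [0, 0, -10], [0, 0, 0]],
    [255, [0, 0, -20], [0, 0, 0]],
    [255, [0, 0, -25], [0, 0, 0]],
    [255, [0, 0, -25], [0, 0, 0]],
    [255, [0, 0, -20], [0, 0, 0]],
    [255, [0, 0, -10], [0, 0, 0]],
    [255, [-15, -14, 0], [0, 0, 0]],
    [255, [-25, -23, 0], [0, 0, 0]]
  ]
}}

```text
time_s: 13.65
ee_pos: [550.2, 86.2, 200.5]
ee_rot: [180.0, -0.0, 93.0]
force: [0.2, -1.4, -0.9]
gripper_width: 43.7
gripper_force: 20.0
```

Call:
{"name": "servo_tool", "arguments": {
  "steps": [
    [255, [-25, -23, 0], [0, 0, 0]],
    [255, [-25, -23, 0], [0, 0, 0]],
    [255, [-25, -23, 0], [0, 0, 0]],
    [255, [-25, -23, 0], [0, 0, 0]],
    [255, [-25, -23, 0], [0, 0, 0]],
    [255, [-25, -23, 0], [0, 0, 0]],
    [255, [-25, -23, 0], [0, 0, 0]],
    [255, [-20, -17, 0], [0, 0, 0]],
    [255, [-11, -11, 0], [0, 0, 0]],
    [255, [0, 0, 0], [0, 0, 0]]
  ]
}}

```text
time_s: 14.65
ee_pos: [370.0, -130.5, 200.6]
ee_rot: [-179.9, -0.0, 92.8]
force: [0.2, 0.3, -1.8]
gripper_width: 43.5
gripper_force: 20.0
```

Call:
{"name": "servo_tool", "arguments": {
  "steps": [
    [255, [0, 0, 20], [0, 0, 0]],
    [255, [0, 0, 30], [0, 0, 0]],
    [255, [0, 0, 30], [0, 0, 0]],
    [255, [0, 0, 20], [0, 0, 0]],
    [255, [0, 0, 10], [0, 0, 0]],
    [255, [0, 0, 5], [0, 0, 0]],
    [255, [0, 0, 2], [0, 0, 0]],
    [255, [0, 0, 1], [0, 0, 0]],
    [255, [0, 0, 1], [0, 0, 0]],
    [255, [0, 0, 0.5], [0, 0, 0]]
  ]
}}

```text
time_s: 15.65
ee_pos: [372.0, -129.8, 81.8]
ee_rot: [179.9, 0.0, 92.9]
force: [0.4, -0.1, -1.8]
gripper_width: 43.7
gripper_force: 20.0
```

```bash
python3 s.py
```

```text
t 15.65 shelf [-225.5 -250.1] z 81.8 rot [179.9   0.   92.9] F [ 0.4 -0.1 -1.8] w 43.7 20.0 q [-20.9   9.2 121.7   0.   49.  -23.8]
```

Call:
{"name": "servo_tool", "arguments": {
  "steps": [
    [255, [0, 0, 0.5], [0, 0, 0]],
    [255, [0, 0, 0.5], [0, 0, 0]],
    [255, [0, 0, 0], [0, 0, 0]],
    [60, [0, 0, 0], [0, 0, 0]],
    [60, [0, 0, 0], [0, 0, 0]],
    [60, [0, 0, 0], [0, 0, 0]],
    [60, [0, 0, -20], [0, 0, 0]],
    [60, [0, 0, -35], [0, 0, 0]],
    [60, [0, 0, -45], [0, 0, 0]],
    [60, [10, 13, -5], [0, 0, 0]]
  ]
}}

```text
time_s: 16.65
ee_pos: [386.3, -120.4, 190.0]
ee_rot: [179.5, 0.2, 92.8]
force: [0.4, -0.0, -0.8]
gripper_width: 69.9
gripper_force: 0.0
```

Call:
{"name": "servo_tool", "arguments": {
  "steps": [
    [40, [27, 33, 0], [0, 0, 0]],
    [40, [27, 33, 0], [0, 0, 0]],
    [40, [27, 33, 0], [0, 0, 0]],
    [40, [27, 33, 0], [0, 0, 0]],
    [40, [27, 33, 0], [0, 0, 0]],
    [40, [27, 33, 0], [0, 0, 0]],
    [40, [27, 33, 0], [0, 0, 0]],
    [40, [27, 33, 0], [0, 0, 0]],
    [40, [18, 22, 0], [0, 0, 0]],
    [40, [10, 13, 0], [0, 0, 0]]
  ]
}}

```text
time_s: 17.65
ee_pos: [671.6, 142.0, 184.0]
ee_rot: [-180.0, -0.0, 93.0]
force: [0.3, 0.4, -0.6]
gripper_width: 76.6
gripper_force: 0.0
```

Call:
{"name": "servo_tool", "arguments": {
  "steps": [
    [40, [0, 0, 0], [0, 0, 0]],
    [40, [0, 0, 30], [0, 0, 0]],
    [40, [0, 0, 35], [0, 0, 0]],
    [40, [0, 0, 20], [0, 0, 0]],
    [40, [0, 0, 10], [0, 0, 0]],
    [40, [0, 0, 0], [0, 0, 0]],
    [255, [0, 0, 0], [0, 0, 0]],
    [255, [0, 0, 0], [0, 0, 0]],
    [255, [0, 0, 0], [0, 0, 0]],
    [255, [0, 0, 0], [0, 0, 0]]
  ]
}}

```text
time_s: 18.65
ee_pos: [670.6, 140.0, 91.3]
ee_rot: [179.9, -0.0, 92.9]
force: [-0.3, -0.1, 0.2]
gripper_width: 48.0
gripper_force: 0.0
```

```bash
python3 s.py
```

```text
t 18.65 shelf [86.5  4.3] z 91.3 rot [179.9  -0.   92.9] F [-0.3 -0.1  0.2] w 48.0 0.0 q [10.8 32.4 82.5  0.  65.   7.9]
```

Call:
{"name": "servo_tool", "arguments": {
  "steps": [
    [255, [0, 0, 0], [0, 0, 0]],
    [255, [0, 0, 0], [0, 0, 0]],
    [255, [0, 0, -10], [0, 0, 0]],
    [255, [0, 0, -20], [0, 0, 0]],
    [255, [0, 0, -25], [0, 0, 0]],
    [255, [0, 0, -25], [0, 0, 0]],
    [255, [0, 0, -20], [0, 0, 0]],
    [255, [0, 0, -10], [0, 0, 0]],
    [255, [-9, -15, 0], [0, 0, 0]],
    [255, [-17, -28, 0], [0, 0, 0]]
  ]
}}

```text
time_s: 19.65
ee_pos: [629.1, 112.3, 199.6]
ee_rot: [180.0, -0.0, 93.0]
force: [-0.4, -1.2, -1.6]
gripper_width: 43.7
gripper_force: 20.0
```

Call:
{"name": "servo_tool", "arguments": {
  "steps": [
    [255, [-20, -33, 0], [0, 0, 0]],
    [255, [-20, -33, 0], [0, 0, 0]],
    [255, [-20, -33, 0], [0, 0, 0]],
    [255, [-20, -33, 0], [0, 0, 0]],
    [255, [-20, -33, 0], [0, 0, 0]],
    [255, [-20, -33, 0], [0, 0, 0]],
    [255, [-20, -33, 0], [0, 0, 0]],
    [255, [-12, -20, 0], [0, 0, 0]],
    [255, [-6, -14, 0], [0, 0, 0]],
    [255, [0, 0, 0], [0, 0, 0]]
  ]
}}

```text
time_s: 20.65
ee_pos: [370.6, -59.9, 200.3]
ee_rot: [-180.0, -0.0, 92.8]
force: [0.5, 0.9, -0.9]
gripper_width: 43.5
gripper_force: 20.0
```

Call:
{"name": "servo_tool", "arguments": {
  "steps": [
    [255, [0, 0, 20], [0, 0, 0]],
    [255, [0, 0, 30], [0, 0, 0]],
    [255, [0, 0, 30], [0, 0, 0]],
    [255, [0, 0, 20], [0, 0, 0]],
    [255, [0, 0, 10], [0, 0, 0]],
    [255, [0, 0, 5], [0, 0, 0]],
    [255, [0, 0, 2], [0, 0, 0]],
    [255, [0, 0, 1], [0, 0, 0]],
    [255, [0, 0, 1], [0, 0, 0]],
    [255, [0, 0, 0.5], [0, 0, 0]]
  ]
}}

```text
time_s: 21.65
ee_pos: [372.5, -59.6, 81.3]
ee_rot: [179.9, 0.0, 92.9]
force: [0.4, 0.6, -1.1]
gripper_width: 43.8
gripper_force: 20.0
```

```bash
python3 s.py
```

```text
t 21.65 shelf [-221.4 -180. ] z 81.3 rot [179.9   0.   92.9] F [ 0.4  0.6 -1.1] w 43.8 20.0 q [-10.8   7.8 123.6   0.   48.5 -13.8]
```

Call:
{"name": "servo_tool", "arguments": {
  "steps": [
    [255, [0, 0, 0.5], [0, 0, 0]],
    [255, [0, 0, 0.5], [0, 0, 0]],
    [255, [0, 0, 0], [0, 0, 0]],
    [60, [0, 0, 0], [0, 0, 0]],
    [60, [0, 0, 0], [0, 0, 0]],
    [60, [0, 0, 0], [0, 0, 0]],
    [60, [0, 0, -20], [0, 0, 0]],
    [60, [0, 0, -35], [0, 0, 0]],
    [60, [0, 0, -45], [0, 0, 0]],
    [60, [0, 0, -20], [0, 0, 0]]
  ]
}}

```text
time_s: 22.65
ee_pos: [373.7, -59.9, 203.2]
ee_rot: [179.7, 0.1, 92.9]
force: [0.5, -0.4, 0.1]
gripper_width: 69.9
gripper_force: 0.0
```

```bash
cat > dishes.py <<'E'
from h import *
import sys
def blobs(p,zlo,zhi,reg,area=30):
    C=cloud(p); v,u=np.nonzero(p["z_map"]>0); s=sh(C)
    k=(C[:,2]>zlo)&(C[:,2]<zhi)&(s[:,0]>reg[0])&(s[:,0]<reg[1])&(s[:,1]>reg[2])&(s[:,1]<reg[3])
    m=np.zeros((480,640),np.uint8); m[v[k],u[k]]=1
    n,l,st,ce=cv2.connectedComponentsWithStats(m)
    for i in range(1,n):
        if st[i,4]>area:
            c=cloud(p,l==i); q=sh(c); (a,b),r=cv2.minEnclosingCircle(q.astype(np.float32)); yield np.array([a,b,r]),q.mean(0),np.median(c[:,2]),st[i,4]
if __name__=="__main__":
    for n in sys.argv[1:] or ["top"]:
        p=cams.grab_frame(n)
        for r in blobs(p,70,97,(-170,180,-430,60)): print(n,"knob",*r)
        for r in blobs(p,42,66,(-160,180,-430,68),300): print(n,"lid",*r)
        save(p,"last_"+n)
E
python3 s.py; python3 dishes.py top side
```

```text
t 22.65 shelf [-220.2 -180.3] z 203.2 rot [179.7   0.1  92.9] F [ 0.5 -0.4  0.1] w 69.9 0.0 q [-10.8  -0.1 112.    0.   67.8 -13.8]
top knob [  76.  -217.5   11.4] [  75.8 -217.3] 77.18270966087834 101
top knob [ -70.8 -178.8   11.8] [ -71.  -178.6] 76.69747191186525 105
top lid [  76.5 -217.5   50. ] [  75.1 -217.4] 51.1019161009707 1624
top lid [ -70.6 -178.7   49.8] [ -71.  -178.6] 51.152413530174044 1680
side knob [  75.2 -220.3   13.4] [  74.1 -220.1] 77.38413207167287 101
side knob [ -70.4 -179.9   13.2] [ -72.8 -180.9] 76.94699421311242 106
side lid [  75.6 -218.1   51.2] [  69.1 -225.6] 51.931313483607255 1313
side lid [ -71.  -180.7   51.5] [ -76.4 -186.8] 51.711329502807644 1437
```

View pics/last_side.png

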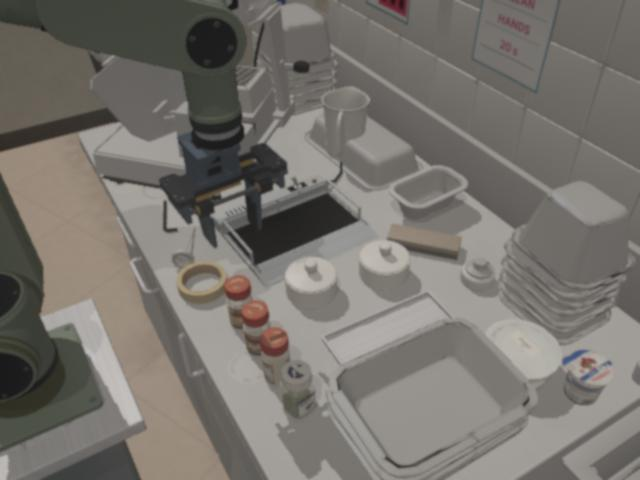

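Call:
{"name": "servo_tool", "arguments": {
  "steps": [
    [77, [-22, 37, 0], [0, 0, 0]],
    [77, [-23, 37, 0], [0, 0, 0]],
    [77, [-23, 37, 0], [0, 0, 0]],
    [77, [-22, 38, 0], [0, 0, 0]],
    [77, [0, 0, 0], [0, 0.1, 0]],
    [77, [0, 0, 0], [0, 0.1, 0]],
    [77, [0, 0, 0], [0, 0.1, 0]],
    [77, [-11.8, 0, 38.2], [0, 0, 0]],
    [77, [-11.8, 0, 38.2], [0, 0, 0]],
    [77, [-8.8, 0, 28.7], [0, 0, 0]]
  ]
}}

```text
time_s: 23.75
ee_pos: [523.3, -141.4, 85.8]
ee_rot: [-179.7, -17.3, 92.8]
force: [0.8, -0.9, 0.1]
gripper_width: 63.8
gripper_force: 0.0
```

```bash
python3 s.py
```

```text
t 23.75 shelf [ -75.  -269.3] z 85.8 rot [-179.7  -17.3   92.8] F [ 0.8 -0.9  0.1] w 63.8 0.0 q [-26.   25.3  98.8  16.5  65.5 -36.9]
```

Call:
{"name": "servo_tool", "arguments": {
  "steps": [
    [77, [-4.4, 2, 14.3], [0, 0, 0]],
    [77, [-4.4, 0, 14.3], [0, 0, 0]],
    [77, [-3, 0, 9.6], [0, 0, 0]],
    [77, [-1, 0, 3.8], [0, 0, 0]],
    [77, [0, 0, 0], [0, 0, 0]],
    [77, [0, 0, 0], [0, 0, 0]],
    [77, [4.8, 0, 1.5], [0, 0, 0]],
    [77, [4.8, 0, 1.5], [0, 0, 0]],
    [77, [4.8, 0, 1.5], [0, 0, 0]],
    [77, [0, 0, 0], [0, 0, 0]]
  ]
}}

```text
time_s: 24.75
ee_pos: [526.4, -125.5, 46.2]
ee_rot: [180.0, -17.2, 93.0]
force: [-0.8, 0.3, 0.0]
gripper_width: 63.8
gripper_force: 0.0
```

```bash
python3 s.py; python3 dishes.py side
```

```text
t 24.75 shelf [ -71.  -253.6] z 46.2 rot [180.  -17.2  93. ] F [-0.8  0.3  0. ] w 63.8 0.0 q [-24.4  27.5 102.   17.7  59.8 -37.6]
side knob [ -34.2 -276.6   12.7] [ -35.8 -280.7] 80.39468026901488 69
side knob [-110.8 -280.8    8.4] [-111.1 -282.7] 83.69771319762782 48
side lid [  81.4 -225.3   49.4] [  88.  -248.9] 50.50141238812898 333
```

View pics/last_side.png

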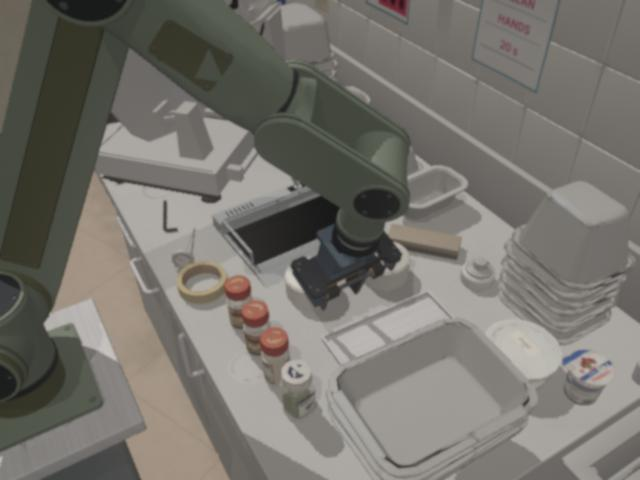

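The side view shows the gripper behind dish A at about (350,270), clear of it and of dish B. Now I push.

Call:
{"name": "servo_tool", "arguments": {
  "steps": [
    [77, [4.8, 0, 1.5], [0, 0, 0]],
    [77, [4.8, 0, 1.5], [0, 0, 0]],
    [77, [4.8, 0, 1.5], [0, 0, 0]],
    [77, [4.8, 0, 1.5], [0, 0, 0]],
    [77, [4.8, 0, 1.5], [0, 0, 0]],
    [77, [4.8, 0, 1.5], [0, 0, 0]],
    [77, [4.8, 0, 1.5], [0, 0, 0]],
    [77, [4.8, 0, 1.5], [0, 0, 0]],
    [77, [4.8, 0, 1.5], [0, 0, 0]],
    [77, [4.8, 0, 1.5], [0, 0, 0]]
  ]
}}

```text
time_s: 25.8
ee_pos: [524.0, -75.7, 45.8]
ee_rot: [180.0, -17.2, 92.9]
force: [-0.3, -0.5, -0.1]
gripper_width: 63.7
gripper_force: 0.0
```

```bash
python3 s.py; python3 dishes.py top
```

```text
t 25.8 shelf [ -70.9 -203.8] z 45.8 rot [180.  -17.2  92.9] F [-0.3 -0.5 -0.1] w 63.7 0.0 q [-19.9  26.  104.8  18.9  57.4 -34.2]
top knob [  76.2 -217.2   11.6] [  75.7 -217.1] 77.26441466275355 101
top knob [ -70.7 -178.8   11.8] [ -71.  -178.5] 76.58585528387925 106
top lid [  76.7 -217.5   49.8] [  76.3 -217.3] 51.3761861826265 1577
top lid [ -70.6 -178.5   49.7] [ -71.1 -171.3] 51.35371962629597 1393
```

View pics/last_top.png

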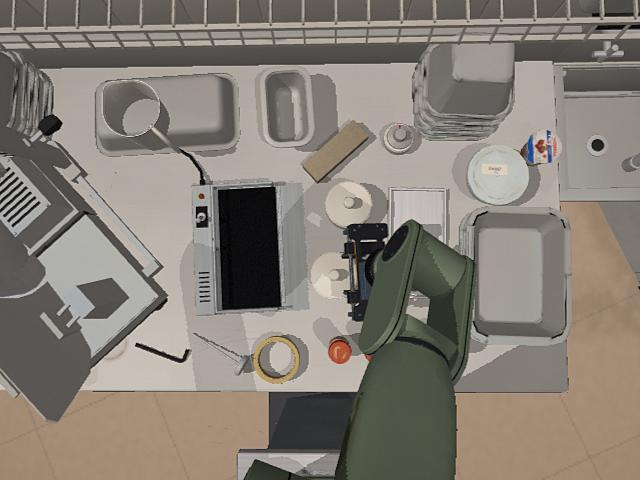

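```bash
python3 - <<'E'
from h import *
p=cams.grab_frame("side"); t=cams.grab_frame("top")
a=cv2.resize(p["color"][210:330,250:450,::-1],(800,480),interpolation=cv2.INTER_CUBIC)[:300]
b=cv2.resize(t["color"][180:330,280:480,::-1],(800,600),interpolation=cv2.INTER_CUBIC)[150:450]
cv2.imwrite("pics/z1.png",np.vstack([a,b]))
for q in (t,p):
    C=cloud(q); s=sh(C); 
    for z in range(15,130,10):
        k=(abs(C[:,2]-z)<5)&(s[:,0]>-170)&(s[:,0]<25)&(s[:,1]>-290)&(s[:,1]<-130); print(z,k.sum(),np.percentile(s[k],[2,98],axis=0).ravel() if k.sum()>3 else "")
E
```

```text
15 0 
25 0 
35 0 
45 446 [-118.1 -223.   -23.2 -131.7]
55 1006 [-112.3 -219.3  -29.5 -137.6]
65 12 [-106.5 -222.8  -33.5 -194.3]
75 114 [-108.5 -200.3  -34.  -167.9]
85 24 [-109.7 -204.   -29.  -175.2]
95 12 [-104.8 -218.   -33.  -201.9]
105 12 [-104.4 -240.2  -34.6 -205.9]
115 13 [-105.  -239.6  -35.1 -216.7]
125 5 [ -35.2 -245.5  -35.  -235.9]
15 189 [-120.9 -229.   -42.1 -167.9]
25 180 [-120.5 -228.9  -40.8 -167.5]
35 191 [-120.4 -228.4  -43.1 -164.9]
45 316 [-120.5 -228.4  -33.7 -156.5]
55 308 [-117.1 -225.4  -30.2 -166.5]
65 56 [-111.9 -229.7  -30.4 -206.3]
75 64 [-112.7 -233.7  -29.8 -197.8]
85 55 [-114.  -236.4  -29.4 -203.9]
95 50 [-114.6 -240.1  -28.6 -210.2]
105 31 [-115.  -242.7  -27.  -218.1]
115 14 [ -39.3 -235.2  -33.7 -225.5]
125 46 [-151.8 -270.7    8.1 -239. ]
```

View pics/z1.png

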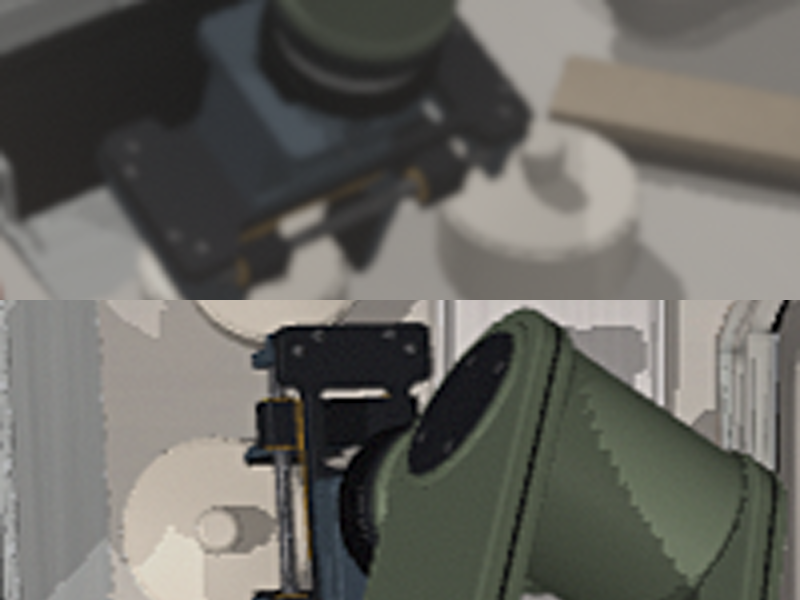

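```bash
python3 - <<'E'
from h import *
print(env.finger_overhang,[a for a in dir(env) if a[0]!="_"])
p=cams.grab_frame("side")
C=cloud(p); s=sh(C); col=p["color"][p["z_map"]>0].astype(int)
dark=(col.max(1)<95)
k=dark&(C[:,2]>15)&(C[:,2]<130)&(s[:,0]>-170)&(s[:,0]<25)&(s[:,1]>-290)&(s[:,1]<-150)
for z in range(20,130,8):
    q=s[k&(abs(C[:,2]-z)<4)]; print(z,len(q),q.min(0) if len(q) else"",q.max(0) if len(q) else "")
E
```

```text
22.0 ['Unreachable', 'finger_overhang']
20 0  
28 0  
36 0  
44 0  
52 0  
60 19 [-111.2 -228.7] [ -33.4 -213.7]
68 42 [-112.4 -231.1] [ -33.3 -196.8]
76 47 [-112.6 -233.8] [ -32.7 -199.8]
84 46 [-113.6 -237.3] [ -30.4 -201.1]
92 33 [-114.7 -240. ] [ -31.1 -205.7]
100 31 [-114.6 -243. ] [ -29.6 -218.3]
108 18 [ -39.3 -243.2] [ -31.8 -221.2]
116 12 [ -38.8 -238.4] [ -33.9 -228.1]
124 8 [ -35.7 -242.8] [ -33.1 -236. ]
```

The fingertips really end at about z 56, some 38 mm higher along the tool axis than the reported TCP implies, so they passed over the lid without touching it. I back off, lower by the corrected amount and check the height in the picture.

Call:
{"name": "servo_tool", "arguments": {
  "steps": [
    [77, [2.2, 0, -7.2], [0, 0, 0]],
    [77, [2.2, 0, -7.1], [0, 0, 0]],
    [77, [-12, 0, -3.7], [0, 0, 0]],
    [77, [-14, 0, -4.4], [0, 0, 0]],
    [77, [-14.1, 0, -4.3], [0, 0, 0]],
    [77, [-4.7, 0, 15.3], [0, 0, 0]],
    [77, [-4.7, 0, 15.3], [0, 0, 0]],
    [77, [-3.3, 0, 10], [0, 0, 0]],
    [77, [0, 0, 0], [0, 0, 0]],
    [77, [0, 0, 0], [0, 0, 0]]
  ]
}}

```text
time_s: 27.0
ee_pos: [526.3, -118.7, 18.2]
ee_rot: [-180.0, -17.2, 92.9]
force: [0.3, -0.6, 0.5]
gripper_width: 63.7
gripper_force: 0.0
```

```bash
cat > tips.py <<'E'
from h import *
p=cams.grab_frame("side"); e=state()["ee_pos"]; c=sh(e)
C=cloud(p); s=sh(C)-c; col=p["color"][p["z_map"]>0].astype(int)
k=(col.max(1)<95)&(C[:,2]>4)&(C[:,2]<160)&(abs(s[:,0])<60)&(abs(s[:,1])<50)
for z in range(8,110,8):
    q=s[k&(abs(C[:,2]-z)<4)]; print(z,len(q),q.min(0) if len(q) else"",q.max(0) if len(q) else "")
E
python3 s.py; python3 tips.py; python3 dishes.py top
```

```text
t 27.0 shelf [ -70.7 -246.8] z 18.2 rot [-180.   -17.2   92.9] F [ 0.3 -0.6  0.5] w 63.7 0.0 q [-23.8  29.3 103.9  18.5  56.2 -38.4]
8 1 [28.9 29.5] [28.9 29.5]
16 0  
24 0  
32 14 [-39.2 -25.2] [34.9 -7.6]
40 45 [-41.8 -27.7] [37.1  9.1]
48 41 [-42.  -31.1] [39.9  2.5]
56 39 [-42.7 -32.9] [39.4 -1.1]
64 27 [-43.4 -35.8] [38.8 -9.9]
72 19 [-43.9 -37.3] [ 39.2 -18.9]
80 12 [ 30.6 -31.2] [ 36.6 -24.4]
88 9 [ 32.8 -38.1] [ 37.  -28.9]
96 8 [ 35.  -45.4] [ 37.  -35.5]
104 8 [ 34.5 -47.9] [ 36.6 -40.3]
top knob [  76.1 -217.6   11.7] [  75.8 -217.2] 77.49225876465584 101
top knob [ -70.5 -178.6   11.7] [ -70.9 -178.5] 76.96816109293638 104
top lid [  76.5 -217.2   50.2] [  75.1 -217.3] 51.252498855140175 1625
top lid [ -70.6 -178.6   49.9] [ -71.  -178.7] 50.99859448229472 1675
```

Call:
{"name": "servo_tool", "arguments": {
  "steps": [
    [77, [-3, 0, 9.6], [0, 0, 0]],
    [77, [0, 0, 0], [0, 0, 0]],
    [77, [3.8, 0, 1.2], [0, 0, 0]],
    [77, [3.8, 0, 1.2], [0, 0, 0]],
    [77, [3.8, 0, 1.2], [0, 0, 0]],
    [77, [3.8, 0, 1.2], [0, 0, 0]],
    [77, [3.8, 0, 1.2], [0, 0, 0]],
    [77, [3.8, 0, 1.2], [0, 0, 0]],
    [77, [3.8, 0, 1.2], [0, 0, 0]],
    [77, [3.8, 0, 1.2], [0, 0, 0]]
  ]
}}

```text
time_s: 28.1
ee_pos: [525.0, -86.8, 8.0]
ee_rot: [179.9, -17.1, 92.9]
force: [0.2, -4.0, 0.6]
gripper_width: 63.7
gripper_force: 1.9
```

```bash
python3 s.py;python3 dishes.py top
```

```text
t 28.1 shelf [ -70.4 -215. ] z 8.0 rot [179.9 -17.1  92.9] F [ 0.2 -4.   0.6] w 63.7 1.9 q [-20.9  29.1 106.3  19.7  53.3 -36.8]
top knob [  76.1 -217.1   11.7] [  75.9 -217.3] 76.85580230989842 100
top knob [ -69.8 -169.5   11.8] [ -69.9 -169.8] 77.10673589773205 107
top lid [  76.6 -217.6   49.8] [  75.2 -217.3] 51.30972974498559 1619
top lid [ -69.5 -169.7   49.8] [ -70.1 -169.7] 51.164040925448944 1670
```

Call:
{"name": "servo_tool", "arguments": {
  "steps": [
    [77, [4.8, 0, 1.5], [0, 0, 0]],
    [77, [4.8, 0, 1.5], [0, 0, 0]],
    [77, [4.8, 0, 1.5], [0, 0, 0]],
    [77, [4.8, 0, 1.5], [0, 0, 0]],
    [77, [4.8, 0, 1.5], [0, 0, 0]],
    [77, [4.8, 0, 1.5], [0, 0, 0]],
    [77, [4.8, 0, 1.5], [0, 0, 0]],
    [77, [4.8, 0, 1.5], [0, 0, 0]],
    [77, [4.8, 0, 1.5], [0, 0, 0]],
    [77, [4.8, 0, 1.5], [0, 0, 0]]
  ]
}}

```text
time_s: 29.15
ee_pos: [523.8, -38.8, 8.3]
ee_rot: [179.7, -16.9, 93.1]
force: [1.2, -7.7, 2.1]
gripper_width: 63.6
gripper_force: 5.1
```

```bash
python3 s.py;python3 dishes.py top
```

```text
t 29.15 shelf [ -69.2 -166.9] z 8.3 rot [179.7 -16.9  93.1] F [ 1.2 -7.7  2.1] w 63.6 5.1 q [-16.1  27.9 108.6  20.8  50.8 -33.4]
top knob [  76.  -217.3   11.7] [  75.7 -217.4] 77.33963873843447 102
top knob [ -69.4 -128.7   11.9] [ -69.2 -128.9] 82.43309560986836 110
top lid [  76.6 -217.5   49.9] [  75.8 -217.3] 51.22279580316831 1592
top lid [ -68.3 -127.4   53.5] [ -69.1 -123.9] 57.96851771724846 1668
```

Call:
{"name": "servo_tool", "arguments": {
  "steps": [
    [77, [4.8, 0, 1.5], [0, 0, 0]],
    [77, [4.8, 0, 1.5], [0, 0, 0]],
    [77, [4.8, 0, 1.5], [0, 0, 0]],
    [77, [4.8, 0, 1.5], [0, 0, 0]],
    [77, [4.8, 0, 1.5], [0, 0, 0]],
    [77, [4.8, 0, 1.5], [0, 0, 0]],
    [77, [4.8, 0, 1.5], [0, 0, 0]],
    [77, [4.8, 0, 1.5], [0, 0, 0]],
    [77, [3.8, 0, 1.2], [0, 0, 0]],
    [77, [2.9, 0, 0.9], [0, 0, 0]]
  ]
}}

```text
time_s: 30.2
ee_pos: [521.0, 9.4, 8.1]
ee_rot: [179.8, -17.0, 93.0]
force: [-0.8, -9.3, 4.0]
gripper_width: 64.0
gripper_force: 5.4
```

```bash
python3 s.py;python3 dishes.py top
```

```text
t 30.2 shelf [ -69.6 -118.6] z 8.1 rot [179.8 -17.   93. ] F [-0.8 -9.3  4. ] w 64.0 5.4 q [-11.3  27.1 110.3  22.2  48.9 -29.8]
top knob [  76.3 -217.3   11.8] [  75.7 -217.3] 76.63764305127575 103
top knob [-68.4 -61.1  38.6] [-68.3 -59.6] 73.06586014239781 516
top lid [  76.5 -217.6   50. ] [  75.3 -217.4] 51.290015362734266 1620
top lid [-69.3 -80.7  51.4] [-69.4 -95.5] 60.07747414797802 786
```

Call:
{"name": "servo_tool", "arguments": {
  "steps": [
    [77, [2.9, 0, 0.9], [0, 0, 0]],
    [77, [2.9, 0, 0.9], [0, 0, 0]],
    [77, [2.9, 0, 0.9], [0, 0, 0]],
    [77, [2.9, 0, 0.9], [0, 0, 0]],
    [77, [2.9, 0, 0.9], [0, 0, 0]],
    [77, [2.9, 0, 0.9], [0, 0, 0]],
    [77, [2.9, 0, 0.9], [0, 0, 0]],
    [77, [2.9, 0, 0.9], [0, 0, 0]],
    [77, [2.9, 0, 0.9], [0, 0, 0]],
    [77, [2.9, 0, 0.9], [0, 0, 0]]
  ]
}}

```text
time_s: 31.25
ee_pos: [517.5, 41.8, 7.3]
ee_rot: [-179.9, -17.2, 92.9]
force: [0.1, -3.3, -1.6]
gripper_width: 63.8
gripper_force: 2.0
```

```bash
python3 s.py;python3 dishes.py top
```

```text
t 31.25 shelf [-71.5 -86.1] z 7.3 rot [-179.9  -17.2   92.9] F [ 0.1 -3.3 -1.6] w 63.8 2.0 q [ -8.   26.8 111.3  23.1  47.8 -27.4]
top knob [  76.4 -217.6   11.7] [  75.8 -217.3] 77.11076229475543 101
top knob [-71.6 -39.3  12.8] [-71.1 -39.5] 89.65672562730128 118
top lid [  76.6 -217.3   50. ] [  75.1 -217.4] 51.235464645911065 1620
top lid [-70.7 -39.9  50. ] [-71.3 -36.1] 62.93763716560761 1249
```

Call:
{"name": "servo_tool", "arguments": {
  "steps": [
    [77, [3.8, 0, 1.2], [0, 0, 0]],
    [77, [3.8, 0, 1.2], [0, 0, 0]],
    [77, [3.8, 0, 1.2], [0, 0, 0]],
    [77, [3.8, 0, 1.2], [0, 0, 0]],
    [77, [3.8, 0, 1.2], [0, 0, 0]],
    [77, [3.8, 0, 1.2], [0, 0, 0]],
    [77, [3.8, 0, 1.2], [0, 0, 0]],
    [77, [3.8, 0, 1.2], [0, 0, 0]],
    [77, [3.8, 0, 1.2], [0, 0, 0]],
    [77, [2.9, 0, 0.9], [0, 0, 0]]
  ]
}}

```text
time_s: 32.3
ee_pos: [516.1, 80.5, 7.5]
ee_rot: [180.0, -17.2, 92.9]
force: [-0.2, -4.2, -0.7]
gripper_width: 63.8
gripper_force: 1.9
```

```bash
python3 s.py;python3 dishes.py top
```

```text
t 32.3 shelf [-70.9 -47.4] z 7.5 rot [180.  -17.2  92.9] F [-0.2 -4.2 -0.7] w 63.8 1.9 q [ -3.8  26.4 111.9  24.   46.3 -24.1]
top knob [  76.  -217.8   11.7] [  75.8 -217.3] 77.08223796719358 102
top knob [-70.5  -2.7  11.7] [-70.4  -3.5] 86.71262494233247 113
top lid [  76.3 -217.5   49.9] [  75.1 -217.4] 51.226184323487814 1619
top lid [-70.3  -2.   50.1] [-70.6  -0.8] 61.36393644245959 1542
```

Call:
{"name": "servo_tool", "arguments": {
  "steps": [
    [77, [-9.5, 0, -3], [0, 0, 0]],
    [77, [-9.5, 0, -3], [0, 0, 0]],
    [77, [-9.5, 0, -3], [0, 0, 0]],
    [77, [8, 0, -25], [0, 0, 0]],
    [77, [8, 0, -26], [0, 0, 0]],
    [77, [7.7, 0, -25.5], [0, 0, 0]],
    [77, [-27, 21, -8.4], [0, 0, 0]],
    [77, [-27, 21, -8.4], [0, 0, 0]],
    [77, [-27, 21, -8.4], [0, 0, 0]],
    [77, [-27, 21, -8.4], [0, 0, 0]]
  ]
}}

```text
time_s: 33.35
ee_pos: [607.8, -60.4, 88.0]
ee_rot: [180.0, -17.2, 92.9]
force: [0.4, 1.1, 1.2]
gripper_width: 63.6
gripper_force: 0.0
```

Call:
{"name": "servo_tool", "arguments": {
  "steps": [
    [77, [-27, 21, -8.4], [0, 0, 0]],
    [77, [-27, 21, -8.4], [0, 0, 0]],
    [77, [-27, 21, -8.4], [0, 0, 0]],
    [77, [0, 0, 0], [0, 0, 0]],
    [77, [-6, 0, 19], [0, 0, 0]],
    [77, [-6, 0, 19.4], [0, 0, 0]],
    [77, [0, 0, 0], [0, 0, 0]],
    [77, [0, 0, 0], [0, 0, 0]],
    [77, [0, 0, 0], [0, 0, 0]],
    [77, [0, 0, 0], [0, 0, 0]]
  ]
}}

```text
time_s: 34.35
ee_pos: [675.1, -140.1, 49.1]
ee_rot: [179.9, -17.2, 93.0]
force: [-0.4, 0.0, -0.3]
gripper_width: 63.4
gripper_force: 0.0
```

```bash
python3 s.py;python3 dishes.py top
```

```text
t 34.35 shelf [  76.7 -275.7] z 49.1 rot [179.9 -17.2  93. ] F [-0.4  0.  -0.3] w 63.4 0.0 q [-20.6  38.3  80.1  16.8  69.3 -30.6]
top knob [ 111.  -276.6   10. ] [ 112.3 -274.3] 82.08451254248894 41
top knob [  75.8 -217.6   11.7] [  75.7 -217.3] 77.1472039920244 102
top knob [-70.3  -2.   11.7] [-70.4  -2.8] 86.7761136816971 112
top lid [  76.6 -217.5   50. ] [  75.1 -217.3] 51.09423817405832 1629
top lid [-70.   -1.7  50.1] [-70.6  -3.4] 61.27473562604223 1652
```

Call:
{"name": "servo_tool", "arguments": {
  "steps": [
    [77, [-6, 0, 19.5], [0, 0, 0]],
    [77, [-4.5, 0, 15], [0, 0, 0]],
    [77, [-1.6, 0, 4.7], [0, 0, 0]],
    [77, [0, 0, 0], [0, 0, 0]],
    [77, [3.8, 0, 1.2], [0, 0, 0]],
    [77, [3.8, 0, 1.2], [0, 0, 0]],
    [77, [3.8, 0, 1.2], [0, 0, 0]],
    [77, [3.8, 0, 1.2], [0, 0, 0]],
    [77, [3.8, 0, 1.2], [0, 0, 0]],
    [77, [4.8, 0, 1.5], [0, 0, 0]]
  ]
}}

```text
time_s: 35.4
ee_pos: [673.8, -115.6, 7.1]
ee_rot: [179.9, -17.1, 92.9]
force: [-0.7, -4.2, 2.2]
gripper_width: 63.8
gripper_force: 2.2
```

Call:
{"name": "servo_tool", "arguments": {
  "steps": [
    [77, [4.8, 0, 1.5], [0, 0, 0]],
    [77, [4.8, 0, 1.5], [0, 0, 0]],
    [77, [4.8, 0, 1.5], [0, 0, 0]],
    [77, [4.8, 0, 1.5], [0, 0, 0]],
    [77, [4.8, 0, 1.5], [0, 0, 0]],
    [77, [4.8, 0, 1.5], [0, 0, 0]],
    [77, [4.8, 0, 1.5], [0, 0, 0]],
    [77, [4.8, 0, 1.5], [0, 0, 0]],
    [77, [4.8, 0, 1.5], [0, 0, 0]],
    [77, [4.8, 0, 1.5], [0, 0, 0]]
  ]
}}

```text
time_s: 36.4
ee_pos: [671.1, -65.6, 6.8]
ee_rot: [179.9, -17.1, 93.0]
force: [0.3, -7.7, 3.1]
gripper_width: 63.6
gripper_force: 4.4
```

```bash
python3 s.py;python3 dishes.py top
```

```text
t 36.4 shelf [  76.5 -201.1] z 6.8 rot [179.9 -17.1  93. ] F [ 0.3 -7.7  3.1] w 63.6 4.4 q [-14.9  38.7  86.5  18.6  61.5 -27.7]
top knob [  76.6 -158.    11.9] [  76.3 -157.9] 78.63024115125347 104
top knob [-70.4  -1.8  11.8] [-70.4  -2.8] 87.16294832487324 111
top lid [  77.2 -157.1   50. ] [  75.5 -156.7] 52.86753584747157 1617
top lid [-70.2  -1.5  50.1] [-70.5  -3.3] 61.264714702366746 1660
```

Call:
{"name": "servo_tool", "arguments": {
  "steps": [
    [77, [4.9, 0, 1.2], [0, 0, 0]],
    [77, [4.9, 0, 1.2], [0, 0, 0]],
    [77, [4.9, 0, 1.2], [0, 0, 0]],
    [77, [4.8, 0, 1.5], [0, 0, 0]],
    [77, [4.8, 0, 1.5], [0, 0, 0]],
    [77, [4.8, 0, 1.5], [0, 0, 0]],
    [77, [4.8, 0, 1.5], [0, 0, 0]],
    [77, [4.8, 0, 1.5], [0, 0, 0]],
    [77, [4.8, 0, 1.5], [0, 0, 0]],
    [77, [4.8, 0, 1.5], [0, 0, 0]]
  ]
}}

```text
time_s: 37.45
ee_pos: [668.0, -14.6, 7.3]
ee_rot: [180.0, -17.1, 92.9]
force: [1.5, -6.2, 3.4]
gripper_width: 63.7
gripper_force: 4.3
```

```bash
python3 s.py;python3 dishes.py top
```

```text
t 37.45 shelf [  76.  -150.1] z 7.3 rot [180.  -17.1  92.9] F [ 1.5 -6.2  3.4] w 63.7 4.3 q [-10.9  37.7  88.5  19.4  59.5 -24.6]
top knob [  76.6 -113.7   12.2] [  75.6 -113.9] 83.70111398091035 111
top knob [-70.2  -2.   11.8] [-70.4  -2.8] 87.1629559901204 112
top lid [  80.9 -109.4   54.9] [  74.8 -108.3] 58.96525487039912 1523
top lid [-70.   -1.5  50.2] [-70.7  -3.3] 61.15035046091384 1657
```

Call:
{"name": "servo_tool", "arguments": {
  "steps": [
    [77, [4.8, 0, 1.4], [0, 0, 0]],
    [77, [4.8, 0, 1.4], [0, 0, 0]],
    [77, [4.8, 0, 1.4], [0, 0, 0]],
    [77, [4.8, 0, 1.4], [0, 0, 0]],
    [77, [3.8, 0, 1.2], [0, 0, 0]],
    [77, [3.8, 0, 1.2], [0, 0, 0]],
    [77, [2.9, 0, 0.9], [0, 0, 0]],
    [77, [2.9, 0, 0.9], [0, 0, 0]],
    [77, [2.9, 0, 0.9], [0, 0, 0]],
    [77, [2.9, 0, 0.9], [0, 0, 0]]
  ]
}}

```text
time_s: 38.5
ee_pos: [666.0, 24.6, 7.7]
ee_rot: [180.0, -17.1, 92.9]
force: [0.3, -7.8, 4.1]
gripper_width: 63.8
gripper_force: 4.5
```

```bash
python3 s.py;python3 dishes.py top
```

```text
t 38.5 shelf [  76.  -110.8] z 7.7 rot [180.  -17.1  92.9] F [ 0.3 -7.8  4.1] w 63.8 4.5 q [ -7.6  37.1  89.7  19.9  58.  -21.9]
top knob [ 89.5 -38.2  17.8] [ 89.3 -38.7] 71.14914309290293 47
top knob [ 77.6 -61.6  23.2] [ 74.4 -67.6] 89.1975353984833 163
top knob [-70.8  -0.7  13.1] [-70.4  -2.6] 86.73690706176444 113
top lid [ 80.8 -69.8  54.4] [ 73.7 -84.3] 62.66485916124998 741
top lid [-69.9  -1.5  50.2] [-70.7  -3.5] 61.16193582324945 1648
```

Call:
{"name": "servo_tool", "arguments": {
  "steps": [
    [77, [2.9, 0, 0.9], [0, 0, 0]],
    [77, [2.9, 0, 0.9], [0, 0, 0]],
    [77, [2.9, 0, 0.9], [0, 0, 0]],
    [77, [2.9, 0, 0.9], [0, 0, 0]],
    [77, [2.9, 0, 0.9], [0, 0, 0]],
    [77, [2.9, 0, 0.9], [0, 0, 0]],
    [77, [2.9, 0, 0.9], [0, 0, 0]],
    [77, [2.9, 0, 0.9], [0, 0, 0]],
    [77, [2.9, 0, 0.9], [0, 0, 0]],
    [77, [2.9, 0, 0.9], [0, 0, 0]]
  ]
}}

```text
time_s: 39.55
ee_pos: [664.5, 56.1, 7.5]
ee_rot: [180.0, -17.2, 92.9]
force: [-0.5, -3.0, -2.7]
gripper_width: 63.7
gripper_force: 1.7
```

```bash
python3 s.py;python3 dishes.py top
```

```text
t 39.55 shelf [ 76.1 -79.2] z 7.5 rot [180.  -17.2  92.9] F [-0.5 -3.  -2.7] w 63.7 1.7 q [ -5.   36.8  90.4  20.4  57.  -19.8]
top knob [ 78.1 -32.9  13.5] [ 75.7 -32.8] 88.8685091089958 117
top knob [-70.7  -1.9  12.1] [-70.4  -2.8] 87.15298012464564 112
top lid [91.3 -3.6 81.7] [ 80.7 -26.5] 62.56294285492447 1426
top lid [-70.1  -1.5  50.1] [-70.6  -3.4] 61.24323780636132 1657
```

Call:
{"name": "servo_tool", "arguments": {
  "steps": [
    [77, [3.4, -0.4, 1.1], [0, 0, 0]],
    [77, [3.4, -0.4, 1.1], [0, 0, 0]],
    [77, [3.4, -0.4, 1.1], [0, 0, 0]],
    [77, [3.4, -0.4, 1.1], [0, 0, 0]],
    [77, [3.4, -0.4, 1.1], [0, 0, 0]],
    [77, [3.4, -0.4, 1.1], [0, 0, 0]],
    [77, [3.4, -0.4, 1.1], [0, 0, 0]],
    [77, [3.4, -0.4, 1.1], [0, 0, 0]],
    [77, [3.4, -0.4, 1.1], [0, 0, 0]],
    [77, [2, 0, 0.6], [0, 0, 0]]
  ]
}}

```text
time_s: 40.6
ee_pos: [659.2, 90.2, 7.3]
ee_rot: [180.0, -17.2, 92.9]
force: [1.1, -3.1, -0.1]
gripper_width: 63.9
gripper_force: 2.0
```

```bash
python3 s.py;python3 dishes.py top
```

```text
t 40.6 shelf [ 72.5 -44.9] z 7.3 rot [180.  -17.2  92.9] F [ 1.1 -3.1 -0.1] w 63.9 2.0 q [ -2.1  36.3  91.5  20.9  55.6 -17.5]
top knob [73.  -0.1 11.7] [71.9 -1. ] 86.61726472424414 114
top knob [-70.4  -1.7  11.6] [-70.4  -2.8] 87.41980721393861 112
top lid [72.9  0.7 50.2] [71.5  1.7] 61.5889209998071 1488
top lid [-70.1  -1.1  50.1] [-68.9   5.5] 61.52087244818449 1314
```

Call:
{"name": "servo_tool", "arguments": {
  "steps": [
    [77, [-9.5, 0, -3], [0, 0, 0]],
    [77, [-9.5, 0, -3], [0, 0, 0]],
    [77, [-9.5, 0, -3], [0, 0, 0]],
    [77, [10.8, 0, -35], [0, 0, 0]],
    [77, [10.8, 0, -35], [0, 0, 0]],
    [200, [10.8, 0, -35], [0, 0, 0]],
    [255, [0, 0, 0], [0, -0.1, 0]],
    [255, [0, 0, 0], [0, -0.1, 0]],
    [255, [0, 0, 0], [0, -0.1, 0]],
    [255, [0, 0, 0], [0, 0, 0]]
  ]
}}

```text
time_s: 41.65
ee_pos: [660.5, 62.2, 117.6]
ee_rot: [180.0, -0.0, 93.1]
force: [0.0, 0.3, 0.7]
gripper_width: 26.6
gripper_force: 0.0
```

```bash
python3 s.py;python3 dishes.py top side; python3 tips.py
```

```text
t 41.65 shelf [ 72.4 -72.9] z 117.6 rot [180.   -0.   93.1] F [0.  0.3 0.7] w 26.6 0.0 q [ 4.4 29.4 84.   0.  66.7  1.2]
top knob [72.6  1.5 11.3] [72.1  3.2] 86.89598471150134 76
top lid [66.2 12.  46.3] [60.5 12.9] 61.906662824418504 690
side knob [72.7 -0.8 12.9] [70.4 -3.4] 85.78995999455492 110
side knob [-71.6  -3.2  12.6] [-72.5  -6. ] 85.81801261623008 120
side lid [89.7 -4.2 69.1] [ 65.5 -14.5] 61.29331917907251 1076
side lid [-67.4   9.   63.9] [-77.7 -15.5] 61.52222133949675 1222
8 264 [-60.   14.4] [59.6 49.7]
16 179 [-59.7  12.2] [59.9 48.7]
24 7 [26.3 20.3] [58.1 41.5]
32 3 [33.6 39.1] [36.6 43.4]
40 1 [33.  38.5] [33.  38.5]
48 0  
56 0  
64 0  
72 0  
80 0  
88 0  
96 0  
104 0
```

Call:
{"name": "servo_tool", "arguments": {
  "steps": [
    [255, [34, -10, 0], [0, 0, 0]],
    [255, [34, -10, 0], [0, 0, 0]],
    [255, [34, -9, 0], [0, 0, 0]],
    [255, [34, -9, 0], [0, 0, 0]],
    [255, [35, -9, 0], [0, 0, 0]],
    [255, [0, 0, 15], [0, 0, 0]],
    [255, [0, 0, 25], [0, 0, 0]],
    [255, [0, 0, 10], [0, 0, 0]],
    [255, [0, 0, 0], [0, 0, 0]],
    [255, [0, 0, 0], [0, 0, 0]]
  ]
}}

```text
time_s: 42.8
ee_pos: [605.7, 227.5, 67.6]
ee_rot: [180.0, -0.0, 92.8]
force: [0.2, 0.8, -0.1]
gripper_width: 0.3
gripper_force: 0.0
```

```bash
python3 s.py; python3 tips.py;  python3 - <<'E'
from h import *
p=cams.grab_frame("side"); t=cams.grab_frame("top")
a=cv2.resize(p["color"][130:280,200:440,::-1],(800,500),interpolation=cv2.INTER_CUBIC)
cv2.imwrite("pics/sw.png",a)
E
```

```text
t 42.8 shelf [26.  94.9] z 67.6 rot [180.   -0.   92.8] F [ 0.2  0.8 -0.1] w 0.3 0.0 q [19.6 30.4 90.   0.  59.6 16.7]
8 74 [-17.  -49.6] [ 28.2 -19.7]
16 83 [-26.1 -49.2] [ 31.2 -11.9]
24 69 [-34.9 -25.7] [ 31.4 -13. ]
32 61 [-35.9 -25.6] [59.8 16.3]
40 2 [-27.6 -29.6] [-27.3 -24.3]
48 4 [35.4 -2. ] [39.2  0.9]
56 7 [30.9 -7.9] [35.2  1.5]
64 4 [29.1 -3.5] [34.5 -1.3]
72 0  
80 0  
88 23 [ -9.5 -23.6] [ 7.3 11.6]
96 45 [-11.  -22.6] [ 8.6 14.2]
104 38 [-11.7 -21.4] [ 9.4 12.5]
```

View pics/sw.png

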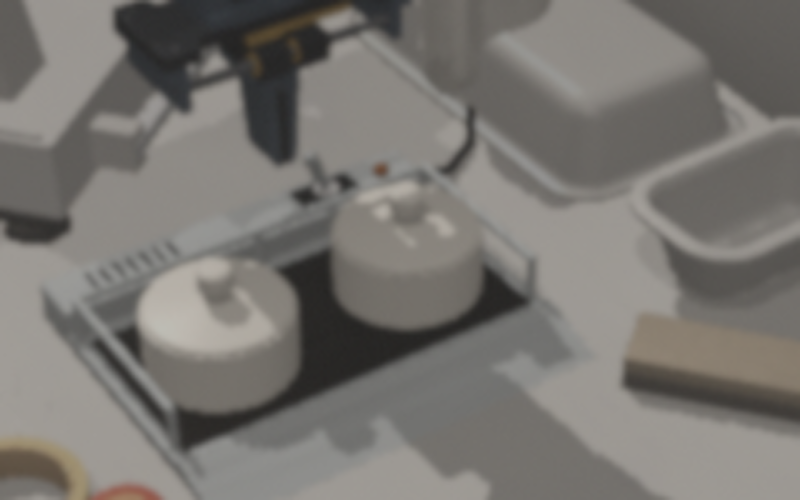

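Call:
{"name": "servo_tool", "arguments": {
  "steps": [
    [255, [4, 0, 15], [0, 0, 0]],
    [255, [0, 0, 15], [0, 0, 0]],
    [255, [0, 0, 8], [0, 0, 0]],
    [255, [0, 0, 0], [0, 0, 0]],
    [255, [0, 5, 0], [0, 0, 0]],
    [255, [0, 5, 0], [0, 0, 0]],
    [255, [0, 5, 0], [0, 0, 0]],
    [255, [0, 5, 0], [0, 0, 0]],
    [255, [0, 5, 0], [0, 0, 0]],
    [255, [0, 5, 0], [0, 0, 0]]
  ]
}}

```text
time_s: 43.95
ee_pos: [635.0, 233.9, 29.4]
ee_rot: [-180.0, -0.0, 92.9]
force: [-2.1, -0.2, 1.8]
gripper_width: 0.1
gripper_force: 1.2
```

```bash
python3 s.py
```

```text
t 43.95 shelf [55.6 99.8] z 29.4 rot [-180.    -0.    92.9] F [-2.1 -0.2  1.8] w 0.1 1.2 q [19.2 34.9 87.7  0.  57.4 16.3]
```

Contact is about 2 N. I continue in small steps to the stop.

Call:
{"name": "servo_tool", "arguments": {
  "steps": [
    [255, [0, 2, 0], [0, 0, 0]],
    [255, [0, 2, 0], [0, 0, 0]],
    [255, [0, 1, 0], [0, 0, 0]],
    [255, [0, 1, 0], [0, 0, 0]],
    [255, [0, 0, 0], [0, 0, 0]],
    [255, [0, 0, 0], [0, 0, 0]],
    [255, [0, 0, 0], [0, 0, 0]],
    [255, [0, 0, 0], [0, 0, 0]],
    [255, [0, 0, 0], [0, 0, 0]],
    [255, [0, 0, 0], [0, 0, 0]]
  ]
}}

```text
time_s: 44.95
ee_pos: [640.7, 234.2, 29.2]
ee_rot: [180.0, -0.0, 92.9]
force: [-2.5, -0.4, 2.3]
gripper_width: 0.7
gripper_force: 1.6
```

```bash
python3 s.py
```

```text
t 44.95 shelf [61.4 99.8] z 29.2 rot [180.   -0.   92.9] F [-2.5 -0.4  2.3] w 0.7 1.6 q [19.1 35.4 86.8  0.  57.8 16.2]
```

Call:
{"name": "servo_tool", "arguments": {
  "steps": [
    [255, [0, 1, 0], [0, 0, 0]],
    [255, [0, 1, 0], [0, 0, 0]],
    [255, [0, 1, 0], [0, 0, 0]],
    [255, [0, 0, 0], [0, 0, 0]],
    [255, [0, 0, 0], [0, 0, 0]],
    [255, [0, 0, 0], [0, 0, 0]],
    [255, [0, 0, 0], [0, 0, 0]],
    [255, [0, 0, 0], [0, 0, 0]],
    [255, [0, 0, 0], [0, 0, 0]],
    [255, [0, 0, 0], [0, 0, 0]]
  ]
}}

```text
time_s: 45.95
ee_pos: [643.2, 234.3, 29.0]
ee_rot: [-179.9, 0.0, 92.9]
force: [-5.3, 0.7, 2.0]
gripper_width: 0.1
gripper_force: 2.8
```

```bash
python3 s.py; python3 - <<'E'
from h import *
t=cams.grab_frame("top");C=cloud(t);s=sh(C)
k=(C[:,2]>48)&(C[:,2]<80)&(s[:,0]>60)&(s[:,0]<110)&(abs(s[:,1]-98)<15);q=np.c_[s[k],C[k,2]]
print(q[q[:,2].argsort()][-14:])
E
```

```text
t 45.95 shelf [63.8 99.8] z 29.0 rot [-179.9    0.    92.9] F [-5.3  0.7  2. ] w 0.1 2.8 q [19.  35.6 86.4  0.  58.1 16.1]
[]
```

Call:
{"name": "servo_tool", "arguments": {
  "steps": [
    [255, [0, 1, 0], [0, 0, 0]],
    [255, [0, 1, 0], [0, 0, 0]],
    [255, [0, 0, 0], [0, 0, 0]],
    [255, [0, 0, 0], [0, 0, 0]],
    [255, [0, 0, 0], [0, 0, 0]],
    [255, [0, 0, 0], [0, 0, 0]],
    [255, [0, 0, 0], [0, 0, 0]],
    [255, [0, 0, 0], [0, 0, 0]],
    [255, [0, 0, 0], [0, 0, 0]],
    [255, [0, 0, 0], [0, 0, 0]]
  ]
}}

```text
time_s: 47.0
ee_pos: [643.3, 234.3, 28.9]
ee_rot: [-179.7, 0.0, 92.9]
force: [-10.1, 0.6, 4.9]
gripper_width: 0.5
gripper_force: 5.0
```

Call:
{"name": "servo_tool", "arguments": {
  "steps": [
    [255, [0, -10, 0], [0, 0, 0]],
    [255, [0, -20, 0], [0, 0, 0]],
    [255, [0, 0, -30], [0, 0, 0]],
    [255, [0, 0, -40], [0, 0, 0]],
    [255, [0, 0, -40], [0, 0, 0]],
    [100, [-35, -30, 0], [0, 0, 0]],
    [100, [-35, -30, 0], [0, 0, 0]],
    [100, [-30, -30, 0], [0, 0, 0]],
    [100, [0, -14, 0], [0, 0, 0]],
    [100, [0, 0, 0], [0, 0, 0]]
  ]
}}

```text
time_s: 48.0
ee_pos: [516.5, 126.8, 139.8]
ee_rot: [179.8, -0.0, 92.9]
force: [0.6, 0.7, -0.5]
gripper_width: 37.4
gripper_force: 0.0
```

```bash
python3 s.py; python3 dishes.py top side; python3 - <<'E'
from h import *
for n in ("top","side"):
    t=cams.grab_frame(n);C=cloud(t);s=sh(C)
    k=(C[:,2]>48)&(C[:,2]<80)&(s[:,0]>40)&(s[:,0]<110)&(abs(s[:,1]-98)<15);q=np.c_[s[k],C[k,2]]
    print(q[q[:,2].argsort()][-8:],len(q))
E
```

```text
t 48.0 shelf [-68.1  -1.2] z 139.8 rot [179.8  -0.   92.9] F [ 0.6  0.7 -0.5] w 37.4 0.0 q [ 12.6  17.  100.7  -0.   62.1   9.7]
top knob [72.8  0.4 11.7] [71.8 -0.2] 86.84025903104657 113
top lid [73.1  0.4 50.3] [78.6 -3.7] 61.470986884935314 1328
top lid [-72.  -15.4  47.6] [-70.3 -30.6] 60.93995232239172 642
side knob [71.4 -0.2 13.2] [70.3 -3.5] 86.37543275018442 108
side knob [-72.3  -3.2  12.8] [-72.4  -5.7] 85.83081043878968 120
side lid [95.   5.1 73.7] [ 69.3 -11.8] 60.74731243747976 1142
side lid [-68.4   7.1  63.1] [-77.6 -15.4] 61.23699768411882 1219
[[ 85.9 100.9  65.6]
 [ 83.5  96.7  65.7]
 [ 83.6  98.8  65.8]
 [ 81.3  96.7  66.2]
 [ 85.5  98.4  67. ]
 [ 85.4  96.3  67.1]
 [ 81.3  98.5  67.3]
 [ 87.4  96.1  67.7]] 40
[[ 85.3  93.7  63.2]
 [ 82.1  97.1  65.2]
 [ 81.9 101.1  65.9]
 [ 87.5  97.1  66. ]
 [ 85.5  98.3  66. ]
 [ 77.1  93.3  66.5]
 [ 82.1  92.7  67.7]
 [ 79.5  92.6  71.4]] 42
```

Call:
{"name": "servo_tool", "arguments": {
  "squeeze": 25,
  "steps": [
    [115, [-1, -2.5, 0], [0, 0, 0]],
    [115, [0, 0, 20], [0, 0, 0]],
    [115, [0, 0, 25], [0, 0, 0]],
    [115, [0, 0, 20], [0, 0, 0]],
    [115, [0, 0, 10], [0, 0, 0]],
    [115, [0, 0, 5], [0, 0, 0]],
    [115, [0, 0, 4], [0, 0, 0]],
    [115, [0, 0, 2], [0, 0, 0]],
    [115, [0, 0, 0], [0, 0, 0]],
    [115, [0, 0, 0], [0, 0, 0]]
  ]
}}

```text
time_s: 49.2
ee_pos: [515.0, 126.7, 53.8]
ee_rot: [179.9, -0.0, 92.9]
force: [0.5, 0.3, 0.4]
gripper_width: 49.9
gripper_force: 0.0
```

```bash
python3 s.py; python3 tips.py; python3 dishes.py top;  python3 - <<'E'
from h import *
p=cams.grab_frame("side")
cv2.imwrite("pics/lid.png",cv2.resize(p["color"][130:280,180:400,::-1],(733,500),interpolation=cv2.INTER_CUBIC))
E
```

```text
t 49.2 shelf [-69.6  -1.2] z 53.8 rot [179.9  -0.   92.9] F [0.5 0.3 0.4] w 49.9 0.0 q [ 12.6  22.2 107.2   0.   50.5   9.6]
8 246 [-60.  -49.8] [60.  49.7]
16 173 [-59.8 -50. ] [59.8 49.7]
24 2 [ 33.1 -37.8] [ 35.1 -34.4]
32 4 [ 34.3 -36.1] [ 36.9 -32. ]
40 3 [ 36.4 -33.5] [ 36.7 -32.7]
48 6 [ 36.6 -33.7] [ 41.9 -25.3]
56 3 [ 41.2 -27.1] [ 43.2 -23.6]
64 1 [46.3  1.6] [46.3  1.6]
72 29 [-33.8 -20.8] [32.1 14.2]
80 53 [-34.5 -23.2] [35.6 16.1]
88 68 [-35.9 -25.3] [36.2 15.1]
96 72 [-36.3 -22.9] [38.2 15.2]
104 74 [-36.8 -22.6] [38.3 14.3]
top knob [72.   0.5 12.1] [71.9 -0.3] 86.8605028664332 112
top lid [73.4  0.2 50.2] [75.  -1.7] 61.56232793902734 1482
top lid [-70.8 -30.8  39.4] [-69.6 -37.1] 60.27680568631115 394
```

View pics/lid.png

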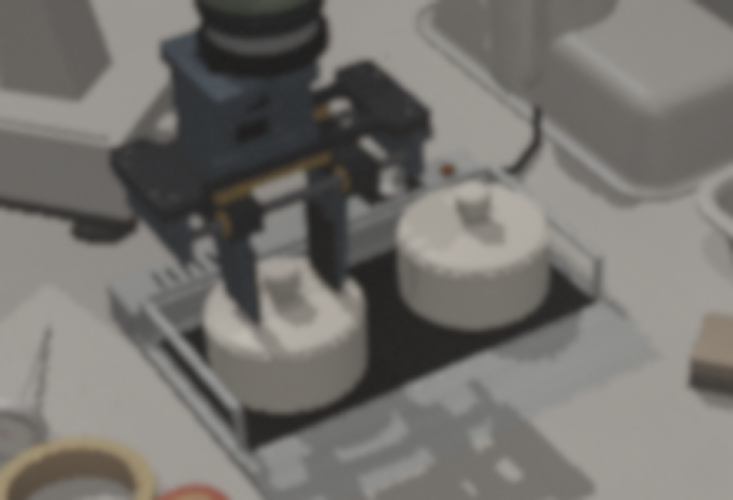

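Call:
{"name": "servo_tool", "arguments": {
  "steps": [
    [115, [0, -0.5, 1], [0, 0, 0]],
    [255, [0, 0, 0], [0, 0, 0]],
    [255, [0, 0, 0], [0, 0, 0]],
    [255, [0, 0, 0], [0, 0, 0]],
    [255, [0, 0, 0], [0, 0, 0]],
    [255, [0, 0, 0], [0, 0, 0]],
    [255, [0, 0, 0], [0, 0, 0]],
    [255, [0, 0, -5], [0, 0, 0]],
    [255, [0, 0, -10], [0, 0, 0]],
    [255, [0, 0, -10], [0, 0, 0]]
  ]
}}

```text
time_s: 50.35
ee_pos: [514.1, 126.6, 78.0]
ee_rot: [180.0, -0.0, 92.9]
force: [-0.1, 1.3, -1.3]
gripper_width: 23.5
gripper_force: 25.0
```

```bash
python3 s.py; python3 - <<'E'
from h import *
T=cams.grab_frame("top"); C=cloud(T); s=sh(C)
k=(C[:,2]>6)&(C[:,2]<20)&(abs(s[:,0]+9)<140)&(abs(s[:,1]+362)<75); r=cv2.minAreaRect(s[k].astype(np.float32)); print(r)
E
```

```text
t 50.35 shelf [-70.5  -1.3] z 78.0 rot [180.   -0.   92.9] F [-0.1  1.3 -1.3] w 23.5 25.0 q [ 12.6  20.5 105.6   0.   53.9   9.7]
((-9.357879638671875, -361.71795654296875), (124.06156158447266, 238.25294494628906), 85.47862243652344)
```

Call:
{"name": "servo_tool", "arguments": {
  "steps": [
    [255, [0, 0, -20], [0, 0, 0]],
    [255, [0, 0, -25], [0, 0, 0]],
    [255, [-10, 0, -15], [0, 0, 0]],
    [255, [-25, 0, 0], [0, 0, 0]],
    [255, [-30, 1, 0], [0, 0, 0]],
    [255, [-30, 1, 0], [0, 0, 0]],
    [255, [-30, 1, 0], [0, 0, 0]],
    [255, [-30, 1, 0], [0, 0, 0]],
    [255, [-30, 0, 0], [0, 0, 0]],
    [255, [-30, 0, 0], [0, 0, 0]]
  ]
}}

```text
time_s: 51.4
ee_pos: [529.2, -89.2, 137.8]
ee_rot: [179.9, 0.0, 92.9]
force: [0.4, -0.6, -0.9]
gripper_width: 23.2
gripper_force: 25.0
```

Call:
{"name": "servo_tool", "arguments": {
  "steps": [
    [255, [-30, 0, 0], [0, 0, 0]],
    [255, [-30, 0, 0], [0, 0, 0]],
    [255, [-30, 0, 0], [0, 0, 0]],
    [255, [-25, 0, 0], [0, 0, 0]],
    [255, [-16, 0, 0], [0, 0, 0]],
    [255, [-10, 0, 0], [0, 0, 0]],
    [255, [0, 0, 0], [0, 0, 0]],
    [255, [0, 0, 25], [0, 0, 0]],
    [255, [0, 0, 30], [0, 0, 0]],
    [255, [0, 0, 25], [0, 0, 0]]
  ]
}}

```text
time_s: 52.4
ee_pos: [535.9, -227.2, 56.2]
ee_rot: [-180.0, -0.1, 93.0]
force: [0.3, 0.4, -1.7]
gripper_width: 23.3
gripper_force: 25.0
```

```bash
python3 s.py
```

```text
t 52.4 shelf [ -66.7 -355.7] z 56.2 rot [-180.    -0.1   93. ] F [ 0.3  0.4 -1.7] w 23.3 25.0 q [-24.1  26.  100.    0.   54.  -27.1]
```

Call:
{"name": "servo_tool", "arguments": {
  "steps": [
    [255, [0, 0, 15], [0, 0, 0]],
    [255, [0, 0, 15], [0, 0, 0]],
    [255, [0, 0, 10], [0, 0, 0]],
    [255, [0, 0, 5], [0, 0, 0]],
    [255, [0, 0, 3], [0, 0, 0]],
    [255, [0, 0, 1], [0, 0, 0]],
    [255, [0, 0, 1], [0, 0, 0]],
    [255, [0, 0, 1], [0, 0, 0]],
    [255, [0, 0, 0], [0, 0, 0]],
    [255, [0, 0, 0], [0, 0, 0]]
  ]
}}

```text
time_s: 53.4
ee_pos: [536.3, -228.9, 6.4]
ee_rot: [180.0, 0.0, 92.9]
force: [0.3, 0.7, -1.1]
gripper_width: 23.5
gripper_force: 25.0
```

```bash
python3 s.py
```

```text
t 53.4 shelf [ -66.3 -357.4] z 6.4 rot [180.    0.   92.9] F [ 0.3  0.7 -1.1] w 23.5 25.0 q [-24.2  29.5 102.8   0.   47.7 -27.2]
```

Call:
{"name": "servo_tool", "arguments": {
  "steps": [
    [255, [0, 0, 0.5], [0, 0, 0]],
    [255, [0, 0, 0.5], [0, 0, 0]],
    [255, [0, 0, 0.5], [0, 0, 0]],
    [255, [0, 0, 0.5], [0, 0, 0]],
    [255, [0, 0, 0.5], [0, 0, 0]],
    [255, [0, 0, 0], [0, 0, 0]],
    [255, [0, 0, 0], [0, 0, 0]],
    [255, [0, 0, 0], [0, 0, 0]],
    [255, [0, 0, 0], [0, 0, 0]],
    [255, [0, 0, 0], [0, 0, 0]]
  ]
}}

```text
time_s: 54.4
ee_pos: [536.2, -228.8, 3.7]
ee_rot: [180.0, -0.0, 92.9]
force: [-0.6, -0.5, 0.3]
gripper_width: 23.4
gripper_force: 25.0
```

```bash
python3 s.py
```

```text
t 54.4 shelf [ -66.4 -357.2] z 3.7 rot [180.   -0.   92.9] F [-0.6 -0.5  0.3] w 23.4 25.0 q [-24.2  29.7 102.9   0.   47.4 -27.2]
```

Call:
{"name": "servo_tool", "arguments": {
  "steps": [
    [255, [0, 0, 0.3], [0, 0, 0]],
    [160, [0, 0, 0], [0, 0, 0]],
    [115, [0, 0, 0], [0, 0, 0]],
    [115, [0, 0, 0], [0, 0, 0]],
    [115, [0, 0, 0], [0, 0, 0]],
    [115, [0, 0, -15], [0, 0, 0]],
    [115, [0, 0, -30], [0, 0, 0]],
    [115, [0, 0, -40], [0, 0, 0]],
    [115, [0, 0, -40], [0, 0, 0]],
    [115, [0, 0, -10], [0, 0, 0]]
  ]
}}

```text
time_s: 55.4
ee_pos: [538.8, -229.9, 143.2]
ee_rot: [179.5, 0.2, 92.9]
force: [0.3, 0.3, 0.0]
gripper_width: 50.3
gripper_force: 0.0
```

Call:
{"name": "servo_tool", "arguments": {
  "steps": [
    [115, [36, 14, 0], [0, 0, 0]],
    [115, [36, 14, 0], [0, 0, 0]],
    [115, [36, 14, 0], [0, 0, 0]],
    [115, [36, 14, 0], [0, 0, 0]],
    [115, [36, 14, 0], [0, 0, 0]],
    [115, [36, 14, 0], [0, 0, 0]],
    [115, [36, 14, 0], [0, 0, 0]],
    [115, [36, 14, 0], [0, 0, 0]],
    [115, [36, 14, 0], [0, 0, 0]],
    [115, [33, 12.5, 0], [0, 0, 0]]
  ]
}}

```text
time_s: 56.4
ee_pos: [656.3, 136.6, 137.4]
ee_rot: [-179.9, 0.0, 92.9]
force: [0.1, 0.1, -0.2]
gripper_width: 50.0
gripper_force: 0.0
```

```bash
python3 s.py; python3 dishes.py top side; python3 - <<'E'
from h import *; from dishes import blobs
for n in("top","side"):
    for r in blobs(cams.grab_frame(n),26,45,(-140,130,-430,-290),20): print(n,"traylid knob",*r)
E
```

```text
t 56.4 shelf [72.   1.6] z 137.4 rot [-179.9    0.    92.9] F [ 0.1  0.1 -0.2] w 50.0 0.0 q [10.8 29.2 81.2  0.  69.6  7.8]
top lid [73.1 -8.7 48.6] [ 72.3 -27.5] 60.8663541606054 667
top lid [-84.9  -8.6  40.7] [-91.4 -15.4] 48.88944705528286 336
side knob [70.9 -1.1 13. ] [70.4 -3.5] 85.30740663231637 112
side lid [94.   4.4 74.4] [ 69.5 -12.3] 61.112000215468015 1177
side lid [-98.1   4.7  74.1] [-86.1  15.6] 49.34854961021375 1470
top traylid knob [ -65.9 -357.4   11.9] [ -65.8 -356.3] 38.6038537777099 106
side traylid knob [ -67.2 -357.9   12.2] [ -68.6 -359.8] 38.51297307828577 159
```

View pics/last_side.png

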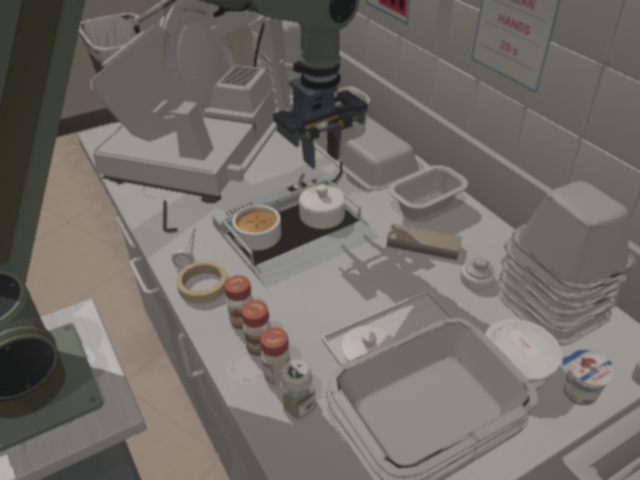

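Call:
{"name": "servo_tool", "arguments": {
  "steps": [
    [115, [0, 0, 0], [0, 0, 0]],
    [115, [-1, 0, 25], [0, 0, 0]],
    [115, [0, 0, 25], [0, 0, 0]],
    [115, [0, 0, 20], [0, 0, 0]],
    [115, [0, 0, 8], [0, 0, 0]],
    [115, [0, 0, 4], [0, 0, 0]],
    [115, [0, 0, 2], [0, 0, 0]],
    [115, [0, 0, 0], [0, 0, 0]],
    [115, [0, 0, 0], [0, 0, 0]],
    [115, [0, 0, 0], [0, 0, 0]]
  ]
}}

```text
time_s: 57.6
ee_pos: [656.8, 133.9, 55.2]
ee_rot: [179.9, -0.0, 92.9]
force: [-0.2, -0.7, 0.1]
gripper_width: 50.3
gripper_force: 0.0
```

```bash
python3 s.py
```

```text
t 57.6 shelf [72.4 -1.1] z 55.2 rot [179.9  -0.   92.9] F [-0.2 -0.7  0.1] w 50.3 0.0 q [10.5 33.  87.2  0.  59.7  7.6]
```

Now 2 mm lower, close and lift.

Call:
{"name": "servo_tool", "arguments": {
  "steps": [
    [115, [0, 0, 2], [0, 0, 0]],
    [255, [0, 0, 0], [0, 0, 0]],
    [255, [0, 0, 0], [0, 0, 0]],
    [255, [0, 0, 0], [0, 0, 0]],
    [255, [0, 0, 0], [0, 0, 0]],
    [255, [0, 0, 0], [0, 0, 0]],
    [255, [0, 0, 0], [0, 0, 0]],
    [255, [0, 0, -5], [0, 0, 0]],
    [255, [0, 0, -10], [0, 0, 0]],
    [255, [0, 0, -10], [0, 0, 0]]
  ]
}}

```text
time_s: 58.6
ee_pos: [656.4, 133.8, 78.2]
ee_rot: [180.0, -0.0, 92.9]
force: [-0.6, 0.2, -0.6]
gripper_width: 23.3
gripper_force: 25.0
```

```bash
python3 s.py
```

```text
t 58.6 shelf [71.9 -1.2] z 78.2 rot [180.   -0.   92.9] F [-0.6  0.2 -0.6] w 23.3 25.0 q [10.5 31.8 85.7  0.  62.5  7.6]
```

Call:
{"name": "servo_tool", "arguments": {
  "steps": [
    [255, [0, 0, -20], [0, 0, 0]],
    [255, [0, 0, -25], [0, 0, 0]],
    [255, [-10, 0, -15], [0, 0, 0]],
    [255, [-25, -2, 0], [0, 0, 0]],
    [255, [-30, -2, 0], [0, 0, 0]],
    [255, [-30, -2, 0], [0, 0, 0]],
    [255, [-30, -2, 0], [0, 0, 0]],
    [255, [-30, -2, 0], [0, 0, 0]],
    [255, [-30, -2, 0], [0, 0, 0]],
    [255, [-30, -2, 0], [0, 0, 0]]
  ]
}}

```text
time_s: 59.6
ee_pos: [653.1, -83.6, 138.0]
ee_rot: [180.0, 0.0, 92.9]
force: [-0.2, -0.3, -1.1]
gripper_width: 23.0
gripper_force: 25.0
```

Call:
{"name": "servo_tool", "arguments": {
  "steps": [
    [255, [-30, -2, 0], [0, 0, 0]],
    [255, [-30, -2, 0], [0, 0, 0]],
    [255, [-30, -2, 0], [0, 0, 0]],
    [255, [-30, -2, 0], [0, 0, 0]],
    [255, [-20, -2, 0], [0, 0, 0]],
    [255, [-11, -0.4, 0], [0, 0, 0]],
    [255, [0, 0, 0], [0, 0, 0]],
    [255, [0, 0, 25], [0, 0, 0]],
    [255, [0, 0, 30], [0, 0, 0]],
    [255, [0, 0, 25], [0, 0, 0]]
  ]
}}

```text
time_s: 60.6
ee_pos: [650.5, -231.1, 56.3]
ee_rot: [-180.0, -0.1, 93.0]
force: [0.2, 0.4, -1.3]
gripper_width: 22.9
gripper_force: 25.0
```

```bash
python3 s.py
```

```text
t 60.6 shelf [  47.6 -365.4] z 56.3 rot [-180.    -0.1   93. ] F [ 0.2  0.4 -1.3] w 22.9 25.0 q [-20.5  34.6  83.9   0.1  61.6 -23.6]
```

Call:
{"name": "servo_tool", "arguments": {
  "steps": [
    [255, [0, 0, 15], [0, 0, 0]],
    [255, [0, 0, 15], [0, 0, 0]],
    [255, [0, 0, 10], [0, 0, 0]],
    [255, [0, 0, 5], [0, 0, 0]],
    [255, [0, 0, 3], [0, 0, 0]],
    [255, [0, 0, 1], [0, 0, 0]],
    [255, [0, 0, 1], [0, 0, 0]],
    [255, [0, 0, 1], [0, 0, 0]],
    [255, [0, 0, 0], [0, 0, 0]],
    [255, [0, 0, 0], [0, 0, 0]]
  ]
}}

```text
time_s: 61.6
ee_pos: [650.8, -233.0, 6.6]
ee_rot: [180.0, 0.0, 92.9]
force: [0.8, -0.1, -2.1]
gripper_width: 23.2
gripper_force: 25.0
```

Call:
{"name": "servo_tool", "arguments": {
  "steps": [
    [255, [0, 0, 0.5], [0, 0, 0]],
    [255, [0, 0, 0.5], [0, 0, 0]],
    [255, [0, 0, 0.5], [0, 0, 0]],
    [255, [0, 0, 0.5], [0, 0, 0]],
    [255, [0, 0, 0], [0, 0, 0]],
    [255, [0, 0, 0], [0, 0, 0]],
    [255, [0, 0, 0], [0, 0, 0]],
    [255, [0, 0, 0], [0, 0, 0]],
    [255, [0, 0, 0], [0, 0, 0]],
    [255, [0, 0, 0], [0, 0, 0]]
  ]
}}

```text
time_s: 62.6
ee_pos: [650.7, -232.9, 4.4]
ee_rot: [180.0, -0.0, 92.9]
force: [0.9, 0.1, -1.8]
gripper_width: 23.2
gripper_force: 25.0
```

```bash
python3 s.py
```

```text
t 62.6 shelf [  47.7 -367.2] z 4.4 rot [180.   -0.   92.9] F [ 0.9  0.1 -1.8] w 23.2 25.0 q [-20.7  37.5  86.7   0.   55.8 -23.6]
```

Call:
{"name": "servo_tool", "arguments": {
  "steps": [
    [255, [0, 0, 0.5], [0, 0, 0]],
    [255, [0, 0, 0.5], [0, 0, 0]],
    [255, [0, 0, 0.3], [0, 0, 0]],
    [255, [0, 0, 0], [0, 0, 0]],
    [160, [0, 0, 0], [0, 0, 0]],
    [115, [0, 0, 0], [0, 0, 0]],
    [115, [0, 0, 0], [0, 0, 0]],
    [115, [0, 0, 0], [0, 0, 0]],
    [115, [0, 0, -15], [0, 0, 0]],
    [115, [0, 0, -30], [0, 0, 0]]
  ]
}}

```text
time_s: 63.6
ee_pos: [649.0, -232.3, 46.6]
ee_rot: [-179.7, -0.1, 92.9]
force: [0.0, -1.3, -0.2]
gripper_width: 49.6
gripper_force: 0.0
```

Call:
{"name": "servo_tool", "arguments": {
  "steps": [
    [115, [0, 0, -40], [0, 0, 0]],
    [115, [0, 0, -45], [0, 0, 0]],
    [115, [0, 0, -45], [0, 0, 0]],
    [115, [0, -35, 0], [0, 0, 0]],
    [115, [0, -40, 0], [0, 0, 0]],
    [115, [0, -40, 0], [0, 0, 0]],
    [115, [0, -40, 0], [0, 0, 0]],
    [115, [0, -40, 0], [0, 0, 0]],
    [115, [0, -20, 0], [0, 0, 0]],
    [115, [0, 0, 0], [0, 0, 0]]
  ]
}}

```text
time_s: 64.6
ee_pos: [433.7, -243.8, 179.5]
ee_rot: [180.0, 0.0, 92.8]
force: [-0.2, -0.0, 0.4]
gripper_width: 50.1
gripper_force: 0.0
```

```bash
python3 s.py; python3 - <<'E'
from h import *; from dishes import blobs
for n in("top","side"):
    p=cams.grab_frame(n); save(p,"end_"+n)
    for r in blobs(p,26,45,(-140,130,-430,-290),20): print(n,"tray knob",*r)
    for r in blobs(p,40,70,(-128,128,-64,66),200): print(n,"dish",*r)
    for r in blobs(p,85,125,(-300,-180,-430,-100),60): print(n,"jar",*r)
    C=cloud(p);s=sh(C);k=(C[:,2]>60)&(C[:,2]<80)&(s[:,0]>40)&(s[:,0]<110)&(abs(s[:,1]-98)<12);print("tip",s[k].mean(0))
E
```

```text
t 64.6 shelf [-169.6 -367.1] z 179.5 rot [180.    0.   92.8] F [-0.2 -0.   0.4] w 50.1 0.0 q [-30.7  12.2 101.3  -0.   66.5 -33.5]
top tray knob [  48.2 -364.9   11.7] [  47.4 -364. ] 38.311814287351694 102
top tray knob [ -65.7 -357.3   11.7] [ -65.9 -356.4] 38.94153294471619 102
top dish [73.1 -0.1 50.4] [73.1  0.5] 48.48983069359144 1790
top dish [-80.1  18.   50.2] [-80.5  18.2] 48.10583737064394 1814
top jar [-221.8 -180.    22.9] [-220.5 -179.9] 105.44723187547356 438
top jar [-225.5 -250.5   22.6] [-224.4 -250. ] 105.82138531900398 446
top jar [-229.3 -320.6   22.6] [-228.5 -319.3] 105.61430862756151 454
tip [84.1 97.1]
side tray knob [  47.8 -366.6   13.1] [  45.2 -367.5] 38.296786675484896 148
side tray knob [ -66.9 -357.7   12. ] [ -68.6 -360.1] 38.48718016359351 159
side dish [-83.9  18.1  55.1] [-80.4  16. ] 49.48628840185859 1338
side jar [-223.7 -180.    24.6] [-224.7 -185.9] 105.34291773915618 569
side jar [-227.6 -250.    24.5] [-228.8 -256.1] 105.74766349451886 629
side jar [-229.7 -321.4   24. ] [-232.6 -325.8] 105.71643042714794 696
side jar [-233.2 -391.1   24. ] [-234.6 -394.8] 97.93853840430779 721
tip [nan nan]<stdin>:7: RuntimeWarning: Mean of empty slice.
  ret = um.true_divide(
```

View pics/end_top.png

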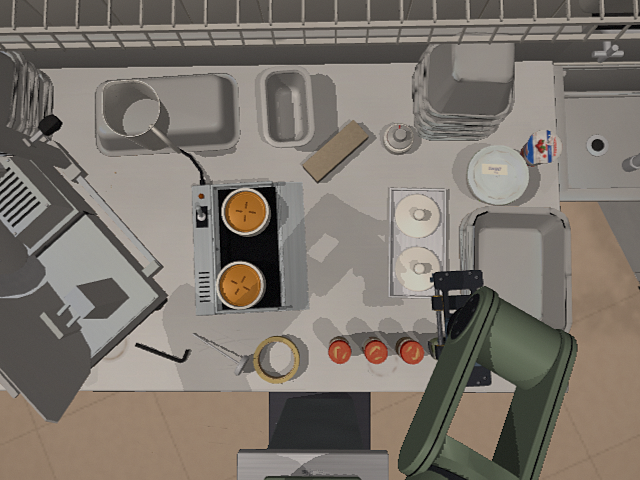

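View pics/end_side.png

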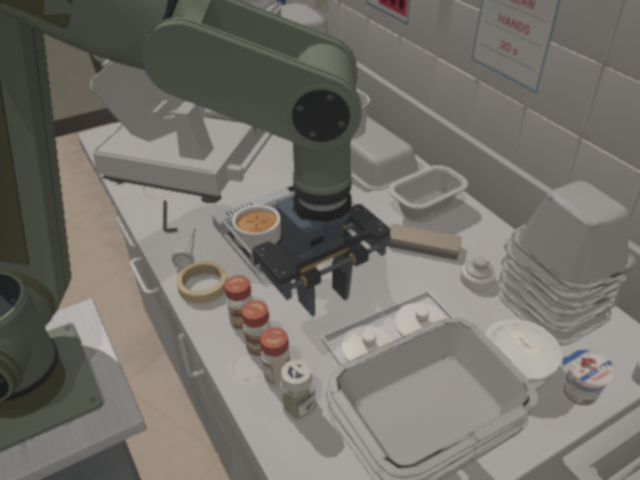

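```bash
python3 - <<'E'
from h import *
t=cams.grab_frame("top");C=cloud(t);s=sh(C)
for c in((-80,18),(73,0)):
    d=s-c; r=np.hypot(*d.T); k=(r>43)&(r<49)&(C[:,2]>50)&(C[:,2]<65)
    A=np.c_[d[k],np.ones(k.sum())]; print(k.sum(),np.linalg.lstsq(A,C[k,2],rcond=None)[0].round(4))
E
```

```text
360 [ 0.  -0.  55.5]
360 [-0.  -0.  55.7]
```

The end views show both open pies on the glass at (240,285) and (246,211), with their rims level at z 55.6. Both lids lie flat in the tray at (418,268) and (418,214). The three red-capped jars stand upright beside the white-capped one, the switch is on, and the gripper is clear. Handing in.

```bash
python3 -c "
from h import *
print(ticket.job_done())"
```

```text
the job is handed in; nothing more can be done
None
```

I handed the job in at about 65 s of robot time; the hand-in gave no verdict, but the last pictures show all steps done and dish A, which shifted a few cm after its lid came off, lying level on the glass against the corner rails.

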